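# Stack the wedge ingots and close the sample carrier

### The arm

A 6-joint arm with a two-finger parallel gripper is mounted at the origin on the work surface. World frame = base frame: x ahead of the robot, y to its left, z up, the work surface at z = 0. Lengths are in m, angles in rad, forces in N, time in s.
With the tool pointing down it reaches from about 0.4 to 0.925 m from the base axis. Payload 3.4 kg.
Tool frame: the origin (TCP) lies on the centre line of the jaws, within the pads' length; the fingertips stand env.tips_ahead ahead of it and the grasp point (between the pads) lies 6 mm ahead of it (env.tips_ahead is the distance from the TCP to the fingertips, in m); z points along the fingers, y is the line along which they close (so a half turn about z gives the same grasp; the last joint's range is limited). The gripper opens to 85 mm and grips with 20 to 120 N. Pads are 22 mm wide; open, the fingers measure 114 mm over their backs; the gripper's body (76 mm by 85 mm) begins 54 mm behind the grasp point. The pads swing forward as they close: fully open they stand 13 mm farther back than shut.
Start: joints at [1.159, 0.307, 1.506, -0, 1.328, -0.073], TCP at [0.191, 0.542, 0.256] pointing down, gripper open.
Joint ranges: [-3.12, 3.12], [-1.05, 2.28], [0.14, 2.33], [-1.42, 4.57], [0.1, 2.73], [-2.68, 2.68]. Speed limits (rad/s): [2.57, 2.57, 3.14, 3.14, 3.14, 3.14].

### API

Orientations are given as a rotation vector (axis times angle).
In Python, from rig import env gives the robot as it stands. The module is installed in compiled form; this text tells all that it offers.
- The arm moves only by the tool jog_arm, never from a script. Its argument "moves" is one flat list of numbers, 5 for each row, row after row: the finger opening in mm, from 0 to 85.4, then the shift along the world's x, y, z in mm, then the turn about the world's z in rad. In form: [jaw, dx, dy, dz, turn, jaw, dx, dy, dz, turn, ...]. A call has exactly 10 rows; each row is the pose to reach, as a shift and turn from the pose commanded when the call began; what a row does not reach only later rows make up. A row lasts 1/8 s, in which the tool goes at most 62.5 mm and 10.7 degrees, less where a joint would pass 70% of its speed; a pose out of reach is approached as far as the arm can. A call with a gripper value outside its range is refused whole. The fingers move at their own pace and stop on an object; the grip force is fixed at half the most. Time passes only in rows, so rows that repeat a pose let the fingers close, or fill a call up. It gives the time, the measured TCP pose, the force, the opening and the grip force at its end, in the units of the state.
- env.observe(): the state, without advancing time (a new reading comes with each control period).
- env.snapshot(name): name is "scene" or "top"; returns a dict with "frame" (400x640x3 uint8, red, green, blue), "fx", "fy", "cx", "cy" (pixels), "R" (3x3) and "t" (3): a world point X has camera coordinates R X + t. Camera axes: x right, y down, z forward; pixel columns grow to the right and rows downward; lengths in m; the calibration is good to about 2 mm. A picture is of the moment at which its call begins. There is no depth.
- env.job_done(): hands the job in; it is judged then, once.
Trained networks look in a picture, given as the dict that the camera call returned (one of the last four; its "shot" number tells which), for a name from the list of things; names that differ only in an ending like _2 or _b are one class to them, and where a whole thing is asked for, a point or a joint stands for the part that bears it (a point fixed in the world has none). Each returns a list of dicts, best first, with "p" (0 to 1); they miss things now and then, are a little off and sometimes report something else, mostly with a low value. They report only what shows in the picture. A call takes as long as a camera call. They do not tell look-alikes from the thing itself.
- env.search_frame(picture, label): "at" ([x, y, z] in m, in world coordinates, good to about 4 mm: the middle of the surface that is visible of it).
- env.pinpoint(picture, label): "at" ([x, y, z] in m, in world coordinates, good to about 4 mm: a listed point, or the origin of a listed thing).
The state is a dict: "t": time; "joint_pos": joint angles; "qd": joint speeds; "joint_torque": joint torques, N m; "eef_pos": TCP position; "orientation": TCP orientation; "ft_force": force on the tool from outside, world axes, zero at the start; "wrist_torque": the same for the moment, N m; "gripper_width": opening from 0.0 (shut) to 1.0 (fully open); "gripper_force": force on a finger pad.
Only numpy, scipy, OpenCV 4.12 (cv2) and the standard library are available. Lean on these libraries where they do the work, as an engineer would, in place of code of your own. Each camera call takes 0.05 s, during which the arm holds its last target. There are 200 camera calls.

### The job

Put the aluminium wedge ingots away in the sample carrier: stack all of them flat in one column on the middle of its rubber pad, square with the carrier, in pairs - the second of a pair lies lengthwise on the first but turned end for end, thick end over thin end, so the pair comes out level - the first pair front to back and each further pair crosswise on the pair below (an odd last ingot also goes crosswise on top). When the stack stands, close the front with the grey board from its rest: set its lower edge in the slot, centred, with the board tilted well out towards the open front so that it clears the keeper hooks, then straighten it up under the hooks until it leans back on both posts, and let go. Leave the other things on the bench alone.

Things in the scene. Friction and masses are not known exactly. Their poses are not given: they have to be found in the camera images.
- W1_c (a point): Wedge ingot 1: plain aluminium, 100 mm long, 56 wide, upright parallel long sides, flat underside; top slopes from 26 mm high at the thick end to 14 at the thin end (0.119 rad). About 0.3 kg. Lies underside down on the table at the start. This point: mid-length, mid-width, 10 mm above the underside (half-way up). x to the thick end, y across, z up from the underside. None if absent.
- W2_c (a point): Wedge ingot 2, as ingot 1 (may be absent).
- W3_c (a point): Wedge ingot 3, as ingot 1 (may be absent).
- W4_c (a point): Wedge ingot 4, as ingot 1 (may be absent).
- W5_c (a point): Wedge ingot 5, as ingot 1 (may be absent).
- W6_c (a point): Wedge ingot 6, as ingot 1 (may be absent).
- W1_thick (a point): Middle of the thick end face of wedge ingot 1: 50 mm along its +x from mid-length, 13 mm above its underside.
- W2_thick (a point): Middle of the thick end face of wedge ingot 2: 50 mm along its +x from mid-length, 13 mm above its underside.
- W3_thick (a point): Middle of the thick end face of wedge ingot 3: 50 mm along its +x from mid-length, 13 mm above its underside.
- W4_thick (a point): Middle of the thick end face of wedge ingot 4: 50 mm along its +x from mid-length, 13 mm above its underside.
- W5_thick (a point): Middle of the thick end face of wedge ingot 5: 50 mm along its +x from mid-length, 13 mm above its underside.
- W6_thick (a point): Middle of the thick end face of wedge ingot 6: 50 mm along its +x from mid-length, 13 mm above its underside.
- carrier: Sample carrier: grey sheet-metal tray fixed on the table, 250 x 210 mm, floor 8 mm thick, walls to 30 mm above the table at the back and sides (inner faces 82 mm to +x and 102 mm to +-y of the origin). Origin on the table under the pad's centre, z up; -x is its open front, towards the robot, with a slot for the board, two posts and their hooks (see slot).
- slot (a point): Middle of the slot, on the carrier's floor, 140 mm in front of the pad (carrier x -140), 8 mm above the table; axes as the carrier. Slot along y, 20 mm wide from a 12 mm high front lip to two posts (y +-60 to 80) whose faces lean back (+x) 0.122 rad. On each post a keeper hook, underside 131 mm above the floor, 6 mm thick, reaches forward to 3 mm in front of this point.
- pad (a point): Centre of the black rubber pad (130 x 130 mm) on the carrier's floor, on its upper surface, 10 mm above the table: the stack belongs here. Axes as the carrier.
- board_c (a point): Loose front board: stiff grey plastic, 160 mm wide (y), 125 tall (z), 8 thick (x), 0.22 kg, blank paper label on one face (-x). This point is its centre, z to its upper edge. It waits upright in a fixed black slotted rest (70 x 150 mm, walls 36 mm high, slot floor 8 mm above the table, 4 mm of play). Either face may be outward in the carrier.
- board_top (a point): Middle of the board's upper edge, 62.5 mm above its centre.
- board_foot (a point): Middle of the board's lower edge, 62.5 mm below its centre.
- jar_white: White plastic jar, 52 mm across, 75 mm tall: a bystander, leave alone. Origin at its underside centre.
- jar_dark: Brown glass jar, 44 mm across, 65 mm tall: a bystander, leave alone. Origin at its underside centre.
- crucible_a: White ceramic crucible, 34 mm across, 32 mm tall: a bystander, leave alone. Origin at its underside centre.
- crucible_b: White ceramic crucible, 34 mm across, 32 mm tall: a bystander, leave alone. Origin at its underside centre.
- tongs: Steel crucible tongs lying flat, 180 mm long, 8 mm high: a bystander, leave alone. Origin at its underside centre.
- brush: Bench brush lying flat: a bystander, leave alone. Origin at its underside centre.
There are look-alikes about, which are no part of the job. What is shaped like the part that bears W2_c but brown, orange or red is not meant.

How it is judged:
On the way, in this order (a step that is already met when the one before it is completed fails the run):
1. every ingot is stacked on the pad in level pairs, each pair crosswise on the one below, and released (((z of W1_c in the frame of carrier below 0.05 m and angle between the x axis of W1_c and the x axis of carrier, either way round below 0.25 rad) or (z of W1_c in the frame of carrier between 0.05 and 0.09 m and angle between the x axis of W1_c and the x axis of carrier, either way round above 1.32 rad) or (z of W1_c in the frame of carrier above 0.09 m and angle between the x axis of W1_c and the x axis of carrier, either way round below 0.25 rad)) and ((z of W2_c in the frame of carrier below 0.05 m and angle between the x axis of W2_c and the x axis of carrier, either way round below 0.25 rad) or (z of W2_c in the frame of carrier between 0.05 and 0.09 m and angle between the x axis of W2_c and the x axis of carrier, either way round above 1.32 rad) or (z of W2_c in the frame of carrier above 0.09 m and angle between the x axis of W2_c and the x axis of carrier, either way round below 0.25 rad)) and ((z of W3_c in the frame of carrier below 0.05 m and angle between the x axis of W3_c and the x axis of carrier, either way round below 0.25 rad) or (z of W3_c in the frame of carrier between 0.05 and 0.09 m and angle between the x axis of W3_c and the x axis of carrier, either way round above 1.32 rad) or (z of W3_c in the frame of carrier above 0.09 m and angle between the x axis of W3_c and the x axis of carrier, either way round below 0.25 rad)) and ((z of W4_c in the frame of carrier below 0.05 m and angle between the x axis of W4_c and the x axis of carrier, either way round below 0.25 rad) or (z of W4_c in the frame of carrier between 0.05 and 0.09 m and angle between the x axis of W4_c and the x axis of carrier, either way round above 1.32 rad) or (z of W4_c in the frame of carrier above 0.09 m and angle between the x axis of W4_c and the x axis of carrier, either way round below 0.25 rad)) and ((z of W5_c in the frame of carrier below 0.05 m and angle between the x axis of W5_c and the x axis of carrier, either way round below 0.25 rad) or (z of W5_c in the frame of carrier between 0.05 and 0.09 m and angle between the x axis of W5_c and the x axis of carrier, either way round above 1.32 rad) or (z of W5_c in the frame of carrier above 0.09 m and angle between the x axis of W5_c and the x axis of carrier, either way round below 0.25 rad)) and ((z of W6_c in the frame of carrier below 0.05 m and angle between the x axis of W6_c and the x axis of carrier, either way round below 0.25 rad) or (z of W6_c in the frame of carrier between 0.05 and 0.09 m and angle between the x axis of W6_c and the x axis of carrier, either way round above 1.32 rad) or (z of W6_c in the frame of carrier above 0.09 m and angle between the x axis of W6_c and the x axis of carrier, either way round below 0.25 rad)) and horizontal distance between each of W1_c, W2_c, W3_c, W4_c, W5_c, W6_c and pad below 0.02 m and angle between the z axis of each of W1_c, W2_c, W3_c, W4_c, W5_c, W6_c and the z axis of carrier, either way round below 0.2 rad and height (world z) of each of W1_c, W2_c, W3_c, W4_c, W5_c, W6_c below 0.16 m and contact force between the fingers and W1 below 0.1 N and contact force between the fingers and W2 below 0.1 N and contact force between the fingers and W3 below 0.1 N and contact force between the fingers and W4 below 0.1 N and contact force between the fingers and W5 below 0.1 N and contact force between the fingers and W6 below 0.1 N and (z of W2_c in the frame of W1_c above 0.03 m or z of W2_c in the frame of W1_c below -0.03 m or angle between the x axis of W2_c and the x axis of W1_c, either way round above 1.2 rad or x of W2_thick in the frame of W1_c below -0.01 m) and (z of W3_c in the frame of W1_c above 0.03 m or z of W3_c in the frame of W1_c below -0.03 m or angle between the x axis of W3_c and the x axis of W1_c, either way round above 1.2 rad or x of W3_thick in the frame of W1_c below -0.01 m) and (z of W3_c in the frame of W2_c above 0.03 m or z of W3_c in the frame of W2_c below -0.03 m or angle between the x axis of W3_c and the x axis of W2_c, either way round above 1.2 rad or x of W3_thick in the frame of W2_c below -0.01 m) and (z of W4_c in the frame of W1_c above 0.03 m or z of W4_c in the frame of W1_c below -0.03 m or angle between the x axis of W4_c and the x axis of W1_c, either way round above 1.2 rad or x of W4_thick in the frame of W1_c below -0.01 m) and (z of W4_c in the frame of W2_c above 0.03 m or z of W4_c in the frame of W2_c below -0.03 m or angle between the x axis of W4_c and the x axis of W2_c, either way round above 1.2 rad or x of W4_thick in the frame of W2_c below -0.01 m) and (z of W4_c in the frame of W3_c above 0.03 m or z of W4_c in the frame of W3_c below -0.03 m or angle between the x axis of W4_c and the x axis of W3_c, either way round above 1.2 rad or x of W4_thick in the frame of W3_c below -0.01 m) and (z of W5_c in the frame of W1_c above 0.03 m or z of W5_c in the frame of W1_c below -0.03 m or angle between the x axis of W5_c and the x axis of W1_c, either way round above 1.2 rad or x of W5_thick in the frame of W1_c below -0.01 m) and (z of W5_c in the frame of W2_c above 0.03 m or z of W5_c in the frame of W2_c below -0.03 m or angle between the x axis of W5_c and the x axis of W2_c, either way round above 1.2 rad or x of W5_thick in the frame of W2_c below -0.01 m) and (z of W5_c in the frame of W3_c above 0.03 m or z of W5_c in the frame of W3_c below -0.03 m or angle between the x axis of W5_c and the x axis of W3_c, either way round above 1.2 rad or x of W5_thick in the frame of W3_c below -0.01 m) and (z of W5_c in the frame of W4_c above 0.03 m or z of W5_c in the frame of W4_c below -0.03 m or angle between the x axis of W5_c and the x axis of W4_c, either way round above 1.2 rad or x of W5_thick in the frame of W4_c below -0.01 m) and (z of W6_c in the frame of W1_c above 0.03 m or z of W6_c in the frame of W1_c below -0.03 m or angle between the x axis of W6_c and the x axis of W1_c, either way round above 1.2 rad or x of W6_thick in the frame of W1_c below -0.01 m) and (z of W6_c in the frame of W2_c above 0.03 m or z of W6_c in the frame of W2_c below -0.03 m or angle between the x axis of W6_c and the x axis of W2_c, either way round above 1.2 rad or x of W6_thick in the frame of W2_c below -0.01 m) and (z of W6_c in the frame of W3_c above 0.03 m or z of W6_c in the frame of W3_c below -0.03 m or angle between the x axis of W6_c and the x axis of W3_c, either way round above 1.2 rad or x of W6_thick in the frame of W3_c below -0.01 m) and (z of W6_c in the frame of W4_c above 0.03 m or z of W6_c in the frame of W4_c below -0.03 m or angle between the x axis of W6_c and the x axis of W4_c, either way round above 1.2 rad or x of W6_thick in the frame of W4_c below -0.01 m) and (z of W6_c in the frame of W5_c above 0.03 m or z of W6_c in the frame of W5_c below -0.03 m or angle between the x axis of W6_c and the x axis of W5_c, either way round above 1.2 rad or x of W6_thick in the frame of W5_c below -0.01 m)), for 0.2 s.
2. the board's lower edge is in the carrier's slot while the board is tilted outwards (z of board_foot in the frame of carrier below 0.016 m and x of board_foot in the frame of carrier between -0.15 and -0.128 m and y of board_foot in the frame of carrier between -0.015 and 0.015 m and angle between the y axis of board_c and the y axis of carrier, either way round below 0.12 rad and x of board_top in the frame of carrier below -0.152 m and angle between board_c's own z axis and vertical above 0.12 rad), for 0.1 s.
At the end, for the whole second after the job is handed in: All ingots in one column, centres within 20 mm of the pad's centre, level within 0.2 rad, square within 0.25 rad, pairs end for end and crosswise. Board in the slot, centred within 15 mm, leaning back on the posts: within 0.26 rad of vertical, top edge at most 126 mm in front of the pad's centre (all of step 1 and z of board_foot in the frame of carrier below 0.016 m and x of board_foot in the frame of carrier between -0.15 and -0.128 m and y of board_foot in the frame of carrier between -0.015 and 0.015 m and angle between the y axis of board_c and the y axis of carrier, either way round below 0.12 rad and x of board_top in the frame of carrier above -0.126 m and angle between board_c's own z axis and vertical below 0.26 rad and linear speed of each of board, W1, W2, W3, W4, W5, W6 below 0.02 m/s); the robot touches nothing.
It fails at once if a jar, a crucible, the tongs or the brush is pushed more than 60 mm away (distance of any of jar_white, jar_dark, crucible_a, crucible_b, tongs, brush from where it was at the start of the episode above 0.06 m).
Of W1, W2, W3, W4, W5, W6 only 4 to 6 are there at a start; the rules pass over those that are not, and their reading is None.
At some moment in a run one of W1, W2, W3, W4, W5, W6 may be knocked a few centimetres aside while the robot is not near it.
It also fails if it takes over 210 s, if anything falls off the work surface, if the arm or the gripper's body presses on something with over 40 N, if the wrist force passes 120 N, or if a joint passes its speed limit or range.

## Working session

There is one attempt and no reset: what is moved stays moved. The work goes in short steps, Python scripts to look and compute and a tool call to move; the robot and the scene stay as the last step left them, time stands still between calls to the robot, and variables do not carry over. Pictures are saved under pics/ and viewed, at most 16 in all, crops included, and the job is handed in when it is done.

Besides the shell and the picture viewer there is one more tool, called after "Emit:" as name(argument=value, ...), one argument or row to a line, values as JSON. jog_arm: Moves the arm, as the interface text tells. Its arguments: {"type":"object","properties":{"moves":{"type":"array"}},"required":["moves"]}

```bash
mkdir -p pics; cat > h.py <<'E'
from rig import env
import cv2, numpy as np
def snap(n,save=None):
    s=env.snapshot(n)
    if save: cv2.imwrite('pics/'+save+'.png',s['frame'][:,:,::-1])
    return s
def pp(s,l,f=env.pinpoint,k=8):
    for d in f(s,l)[:k]: print(l,np.round(d['at'],3),round(d['p'],2))
def proj(s,X):
    c=s['R']@np.array(X)+s['t']; return s['fx']*c[0]/c[2]+s['cx'], s['fy']*c[1]/c[2]+s['cy']
def ray(s,u,v,z):
    R=np.array(s['R']);o=-R.T@s['t'];d=R.T@np.array([(u-s['cx'])/s['fx'],(v-s['cy'])/s['fy'],1]);return o+d*(z-o[2])/d[2]
E
python3 - <<'E'
from h import *
print(env.observe(),env.tips_ahead)
a=snap('scene','s0');b=snap('top','t0')
for s in (a,b):
    print('--', -np.array(s['R']).T@s['t'],s['fx'])
    for l in ['W1_c','W1_thick','carrier','slot','pad','board_c','board_top','board_foot','jar_white','jar_dark','crucible_a','tongs','brush']: pp(s,l)
E
```

```text
{'t': 0.0, 'joint_pos': array([ 1.15852412e+00,  3.07576130e-01,  1.50770052e+00, -1.83119861e-05,
        1.32837354e+00, -7.34570123e-02]), 'qd': array([-6.07772507e-04,  2.25286259e-05,  1.52160102e-03, -1.48769778e-04,
        3.05274484e-04,  1.53279196e-03]), 'joint_torque': array([-1.88430618e-03, -4.57554817e+01, -2.51910049e+01, -4.89845461e-04,
        1.34916484e-02,  2.24885071e-05]), 'eef_pos': array([0.19085584, 0.54170859, 0.25536895]), 'orientation': array([-0.52958006, -3.09614908,  0.00314336]), 'ft_force': array([0.40794776, 0.20713895, 0.15011512]), 'wrist_torque': array([ 0.00781508, -0.02806536, -0.03999406]), 'gripper_force': 0.0, 'gripper_width': 1.0022847704361677} 0.025
-- [ 1.28060341 -0.49016459  1.12747278] 449.06010444702156
W1_c [ 0.507 -0.324  0.012] 0.6
W1_thick [ 0.553 -0.299  0.014] 0.56
carrier [0.595 0.086 0.001] 0.82
carrier [ 0.324 -0.321  0.013] 0.44
slot [0.451 0.082 0.009] 0.63
slot [0.532 0.375 0.011] 0.37
slot [ 0.374 -0.326  0.01 ] 0.36
pad [0.594 0.092 0.015] 0.84
board_c [0.529 0.372 0.069] 0.78
board_top [0.528 0.376 0.133] 0.72
board_f
[... 369 characters left out ...]
] 0.63
W1_thick [ 0.549 -0.296  0.013] 0.6
carrier [0.594 0.09  0.003] 0.76
slot [ 0.544 -0.297  0.016] 0.72
slot [0.457 0.086 0.007] 0.63
pad [0.592 0.088 0.011] 0.96
board_c [0.536 0.375 0.07 ] 0.63
board_c [ 0.638 -0.182  0.012] 0.45
board_top [0.532 0.371 0.131] 0.62
board_top [0.591 0.092 0.001] 0.22
board_foot [0.531 0.372 0.01 ] 0.78
board_foot [0.533 0.372 0.072] 0.66
jar_white [ 0.731  0.288 -0.001] 0.65
jar_dark [ 0.521 -0.187  0.01 ] 0.64
jar_dark [0.347 0.23  0.   ] 0.49
crucible_a [ 0.368 -0.052  0.004] 0.58
crucible_a [0.528 0.372 0.007] 0.51
crucible_a [ 0.764 -0.087 -0.006] 0.45
tongs [ 0.376 -0.33   0.01 ] 0.26
brush [0.286 0.407 0.002] 0.77
brush [ 0.596 -0.161  0.017] 0.33
```

View pics/s0.png

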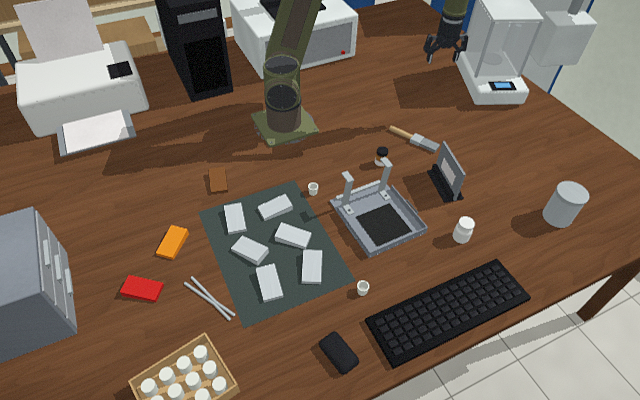

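View pics/t0.png

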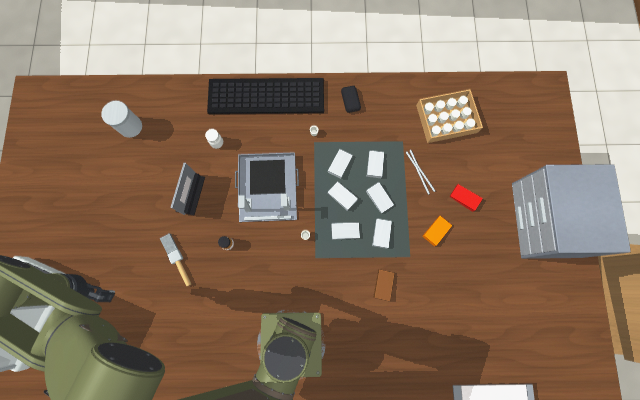

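```bash
python3 - <<'E'
from h import *
a=snap('scene');b=snap('top')
for s in (a,b):
    print('--')
    for l in ['W%d_c'%i for i in range(1,3)]+['W1_thick']: pp(s,l)
    pp(s,'W1_c',env.search_frame);pp(s,'tongs',env.search_frame);
E
```

```text
--
W1_c [ 0.506 -0.325  0.012] 0.95
W2_c [ 0.506 -0.642  0.015] 0.98
W2_c [ 0.514 -0.186  0.013] 0.91
W2_c [ 0.193 -0.324  0.011] 0.82
W2_c [ 0.383 -0.525  0.011] 0.81
W2_c [ 0.37  -0.325  0.008] 0.52
W1_thick [ 0.552 -0.297  0.015] 0.74
W1_c [ 0.516 -0.325  0.018] 0.79
tongs [ 0.612 -0.476  0.006] 0.69
--
W1_c [ 0.505 -0.325  0.013] 0.76
W1_c [0.531 0.371 0.134] 0.37
W2_c [ 0.504 -0.641  0.011] 0.9
W2_c [ 0.194 -0.319  0.01 ] 0.88
W2_c [ 0.517 -0.188  0.01 ] 0.85
W2_c [ 0.386 -0.526  0.012] 0.67
W2_c [ 0.635 -0.313  0.007] 0.38
W1_c [ 0.505 -0.32   0.022] 0.76
tongs [ 0.604 -0.482  0.007] 0.7
```

The scene shows six bright ingots on the green mat (scene view 220–325 × 195–300), with orange, red and brown decoys outside it. The carrier is at (380,220) and the board in its rest at (450,170). Next I'll fit wedge silhouettes in both views.

```bash
cat > fit.py <<'E'
from h import *
from scipy.optimize import minimize
K=4
PW=np.array([[sx*.05,sy*.028,z] for sx in(-1,1) for sy in(-1,1) for z in (0,.02+sx*.006)])
def mask(s,x0,y0,r=.085,z0=0.0):
    # upscaled crop around point, bright & unsaturated pixels
    u,v=proj(s,(x0,y0,z0+.01));R=30
    M=np.float32([[K,0,K*(R-u)],[0,K,K*(R-v)]])
    c=cv2.warpAffine(s['frame'],M,(2*R*K,2*R*K),flags=cv2.INTER_CUBIC)
    return c,M
def sil(s,M,p,z0):
    c,n=np.cos(p[2]),np.sin(p[2])
    P=PW@np.array([[c,n,0],[-n,c,0],[0,0,1]])+[p[0],p[1],z0]
    q=np.array([proj(s,X) for X in P])@M[:,:2].T+M[:,2]
    h=cv2.convexHull(q.astype(np.float32))[:,0]
    m=np.zeros((60*K,60*K),np.uint8);cv2.fillConvexPoly(m,np.int32(h*16),255,shift=4,lineType=cv2.LINE_AA)
    return m/255.
def fit(pics,x,y,z0=0.,thr=100):
    T=[]
    for s in pics:
        c,M=mask(s,x,y,z0=z0)
        b=cv2.GaussianBlur(c.min(2).astype(np.float32),(0,0),2)
        b=1/(1+np.exp(-(b-thr)/8.))
        k=(b>.5).astype(np.uint8);n,l,st,ce=cv2.connectedComponentsWithStats(k)
        i=l[30*K,30*K] or 1+np.argmin(np.hypot(*(ce[1:]-30*K).T))
        T.append((s,M,b*cv2.dilate((l==i).astype(np.uint8),np.ones((5,5)))))
    f=lambda p:sum(np.abs(sil(s,M,p/[1,1,.04/.04],z0)-b).sum()/b.sum() for s,M,b in T)
    best=None
    out=[]
    for t in np.arange(0,2*np.pi,np.pi/6):
        out.append(((g:=f(np.array([x,y,t]))),t))
    for d in (0,np.pi):
        t0=min(o for o in out)[1]+d
        r=minimize(f,[x,y,t0],method='Nelder-Mead',options=dict(initial_simplex=[[x,y,t0],[x+.008,y,t0],[x,y+.008,t0],[x,y,t0+.25]],xatol=1e-4,fatol=1e-4))
        print(np.round(r.x,4),round(r.fun,4))
E
python3 - <<'E'
from fit import *
a=snap('scene');b=snap('top')
for s in(a,b):
  for l in ['W%d_thick'%i for i in range(1,7)]: pp(s,l)
# candidates from top picture
m=(b['frame'].min(2)>110).astype(np.uint8);m[:140]=0;m[255:]=0;m[:,:325]=0;m[:,:]*=1;m[:,402:]=0
n,l,st,ce=cv2.connectedComponentsWithStats(m)
for i in range(1,n):
  if st[i,4]>100:
    X=ray(b,*ce[i],.015);print('cand',ce[i],np.round(X,3));fit([a,b],X[0],X[1])
im=cv2.resize(a['frame'][185:310,190:360],None,fx=4.5,fy=4.5,interpolation=cv2.INTER_CUBIC)
cv2.imwrite('pics/c1.png',im[:,:,::-1])
E
```

```text
W1_thick [ 0.552 -0.298  0.013] 0.56
W1_thick [ 0.368 -0.054 -0.002] 0.3
W2_thick [ 0.345 -0.493  0.011] 0.9
W2_thick [ 0.477 -0.22   0.012] 0.8
W2_thick [ 0.473 -0.682  0.012] 0.76
W2_thick [ 0.148 -0.31   0.014] 0.63
W3_thick [ 0.636 -0.314  0.01 ] 0.63
W3_thick [ 0.387 -0.144  0.015] 0.62
W4_thick [ 0.586 -0.307  0.011] 0.81
W4_thick [ 0.633 -0.314  0.009] 0.29
W5_thick [ 0.596 -0.158  0.012] 0.68
W5_thick [ 0.476 -0.218  0.008] 0.62
W6_thick [ 0.321 -0.319  0.012] 0.91
W1_thick [ 0.547 -0.294  0.015] 0.93
W1_thick [ 0.385 -0.145  0.012] 0.49
W2_thick [ 0.143 -0.307  0.014] 0.94
W2_thick [ 0.48  -0.22   0.015] 0.93
W2_thick [ 0.348 -0.491  0.015] 0.83
W2_thick [ 0.473 -0.675  0.017] 0.66
W3_thick [ 0.388 -0.147  0.012] 0.64
W3_thick [ 0.635 -0.311  0.008] 0.31
W4_thick [ 0.504 -0.323  0.011] 0.73
W4_thick [ 0.589 -0.307  0.014] 0.68
W5_thick [ 0.598 -0.161  0.016] 0.69
W5_thick [ 0.636 -0.309  0.009] 0.31
W6_thick [ 0.33  -0.319  0.019] 0.86
W6_thick [0.53  0.372 0.008] 0.26
cand [339.45498783 163.08759124] [ 0.638 -0.18   0.015]
[ 0.6381 -0.1813  5.7966] 0.4008
[ 0.6402 -0.1824  8.9369] 0.3748
cand [375.03809524 163.72857143] [ 0.634 -0.313  0.015]
[ 0.6346 -0.3143 -0.1394] 0.1513
[ 0.6365 -0.3148  3.0008] 0.0994
cand [342.00886918 195.39911308] [ 0.514 -0.187  0.015]
[ 0.5153 -0.1875  3.9444] 0.4222
[ 0.5147 -0.1874  7.0914] 0.4691
cand [379.23491379 197.11422414] [ 0.506 -0.323  0.015]
[ 0.5054 -0.325   0.5625] 0.095
[ 0.5064 -0.3241  3.7008] 0.2007
cand [381.73819742 232.99570815] [ 0.374 -0.325  0.015]
[ 0.3748 -0.3267  2.9489] 0.1078
[ 0.3736 -0.3266  6.0972] 0.1712
cand [344.92407809 230.12798265] [ 0.386 -0.194  0.015]
[ 0.3855 -0.1949  1.609 ] 0.1006
[ 0.3854 -0.1937  4.7622] 0.1628
```

View pics/c1.png

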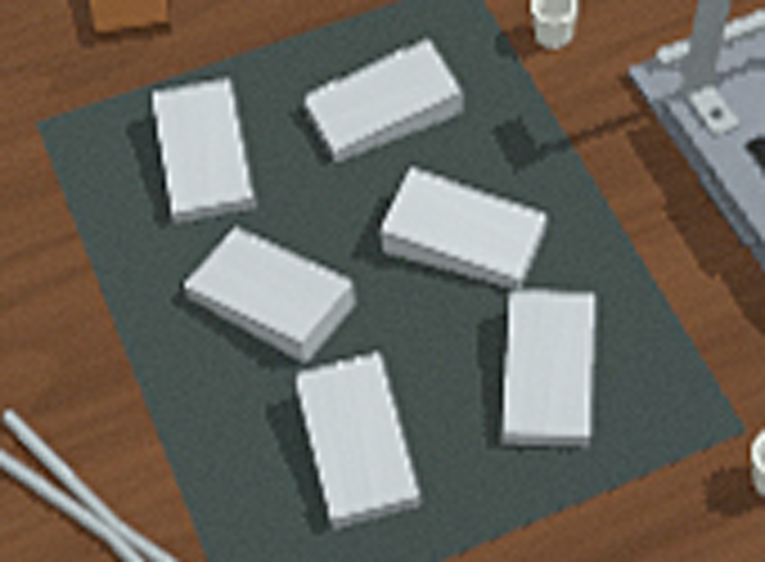

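The crop shows six ingots; A and D nearly touch in this view, so their masks merged. Next I'll refine those two and measure the pad's pose.

```bash
python3 - <<'E'
from fit import *
a=snap('scene');b=snap('top')
for x,y in((.638,-.181),(.514,-.187)):
    print('top');fit([b],x,y); print('hi');fit([a,b],x,y,thr=150)
for s in(a,b):
    u,v=proj(s,(.594,.089,.01));g=cv2.GaussianBlur(s['frame'].max(2),(0,0),.7)
    m=(g<60).astype(np.uint8);n,l,st,ce=cv2.connectedComponentsWithStats(m)
    i=l[int(v),int(u)];print(u,v,i,st[i])
    ys,xs=np.nonzero(l==i);P=np.array([ray(s,x,y,.01)[:2] for x,y in zip(xs,ys)],np.float32)
    r=cv2.minAreaRect(P*1000);print(r,P.mean(0))
E
```

```text
top
[ 0.6388 -0.1808  5.7858] 0.0535
[ 0.6408 -0.1819  8.9282] 0.0558
hi
[ 0.6352 -0.1799  5.8031] 0.2284
[ 0.6396 -0.1823  8.9455] 0.251
top
[ 0.5152 -0.1873  0.8263] 0.0529
[ 0.5156 -0.1868  3.9477] 0.0556
hi
[ 0.515  -0.187   3.9525] 0.3744
[ 0.5129 -0.1888  7.1015] 0.4134
383.6006313663856 223.6884710829545 26 [ 357  204   54   41 1235]
((593.2864379882812, 87.5413818359375), (123.94292449951172, 125.1002197265625), 1.2368491888046265) [0.59462607 0.08668339]
267.1627630893451 175.65617251754892 3 [ 251  161   33   32 1018]
((591.3027954101562, 89.05255889892578), (119.47947692871094, 119.71983337402344), 1.408234715461731) [0.5907981  0.08977823]
```

Emit:
jog_arm(
  moves=[85, 50, -60, 40, 0, 85, 100, -120, 40, -0.1, 85, 150, -180, 40, -0.2, 85, 170, -240, 40, -0.3, 85, 180, -300, 40, -0.4, 85, 180, -360, 40, -0.6, 85, 190, -420, 30, -0.8, 85, 190, -480, 10, -1.0, 85, 195, -540, -20, -1.2, 85, 195, -600, -50, -1.2],
)

```text
t: 4.05
eef_pos: [0.3852, -0.0117, 0.2282]
orientation: [2.187, 2.252, 0.003]
ft_force: [-0.1, 0.2, -0.2]
gripper_width: 0.993
gripper_force: 0.0
```

Emit:
jog_arm(
  moves=[85, 0, -60, -20, 0, 85, 0, -100, -40, 0, 85, 0, -137, -80, 0, 85, 0, -137, -100, 0, 85, 0, -137, -100, 0, 85, 0, -137, -100, 0, 85, 0, -137, -100, 0, 85, 0, -137, -100, 0, 85, 0, -137, -100, 0, 85, 0, -137, -100, 0],
)

```text
t: 5.3
eef_pos: [0.3847, -0.1465, 0.1282]
orientation: [2.185, 2.257, 0.0]
ft_force: [0.3, -1.1, 0.9]
gripper_width: 0.996
gripper_force: 0.0
```

```bash
cat > st.py <<'E'
from h import *
from scipy.spatial.transform import Rotation as Ro
def jaw():
    o=env.observe();y=Ro.from_rotvec(o['orientation']).as_matrix()[:,1]
    return o,np.arctan2(y[1],y[0])
def goto(x,y,z,g):
    o,j=jaw();e=o['eef_pos'];print('t',round(o['t'],2),'now',np.round(e,4),'jaw',round(j,3),'j6',round(o['joint_pos'][5],2),'w',round(o['gripper_width'],3),'F',np.round(o['ft_force'],1),'d',np.round((np.array([x,y,z])-e)*1000,1),'turn',round(g-j,3))
if __name__=='__main__':
    import sys;goto(*map(float,sys.argv[1:]))
E
python3 st.py .3855 -.195 .027 .038
```

```text
t 5.3 now [ 0.3847 -0.1465  0.1282] jaw 0.032 j6 -0.5 w 0.996 F [ 0.3 -1.1  0.9] d [   0.8  -48.5 -101.2] turn 0.006
```

Emit:
jog_arm(
  moves=[85, 1, -48, -30, 0, 85, 1, -48, -80, 0, 85, 1, -48, -101, 0, 85, 1, -48, -101, 0, 40, 1, -48, -101, 0, 40, 1, -48, -101, 0, 40, 1, -48, -101, 0, 40, 1, -48, -101, 0, 40, 1, -48, -101, 0, 40, 1, -48, -101, 0],
)

```text
t: 6.55
eef_pos: [0.3864, -0.195, 0.0284]
orientation: [2.183, 2.255, 0.001]
ft_force: [-1.2, 0.5, 7.6]
gripper_width: 0.638
gripper_force: 64.2
```

```bash
python3 st.py .3855 -.195 .027 .038
```

```text
t 6.55 now [ 0.3864 -0.195   0.0284] jaw 0.032 j6 -0.6 w 0.638 F [-1.2  0.5  7.6] d [-0.9  0.  -1.4] turn 0.006
```

Emit:
jog_arm(
  moves=[40, 0, 0, 60, -0.1, 40, 0, 0, 120, -0.3, 40, 30, 50, 160, -0.5, 40, 65, 90, 170, -0.7, 40, 100, 130, 170, -0.9, 40, 130, 180, 170, -1.1, 40, 160, 220, 160, -1.25, 40, 190, 260, 140, -1.4, 40, 206, 283, 110, -1.58, 40, 206, 283, 80, -1.58],
)

```text
t: 7.8
eef_pos: [0.5931, 0.0909, 0.1066]
orientation: [-3.141, -0.036, -0.004]
ft_force: [-0.6, 0.1, -3.5]
gripper_width: 0.633
gripper_force: 66.7
```

```bash
python3 st.py .5925 .0885 .0385 -1.548
```

```text
t 7.8 now [0.5931 0.0909 0.1066] jaw -1.548 j6 1.63 w 0.633 F [-0.6  0.1 -3.5] d [ -0.6  -2.4 -68.1] turn 0.0
```

Emit:
jog_arm(
  moves=[40, -1, -2, -40, 0, 40, -1, -2, -62, 0, 40, -1, -2, -68, 0, 40, -1, -2, -68, 0, 85, -1, -2, -67, 0, 85, -1, -2, -66, 0, 85, -1, -2, -66, 0, 85, -1, -2, -20, 0, 85, -1, -2, 40, 0, 85, -1, -2, 90, 0],
)

```text
t: 9.05
eef_pos: [0.5909, 0.0864, 0.1994]
orientation: [-3.141, -0.036, -0.002]
ft_force: [0.6, -0.4, 0.1]
gripper_width: 0.99
gripper_force: 0.0
```

```bash
python3 - <<'E'
from fit import *
import st
a=snap('scene');b=snap('top')
fit([a],.5925,.0885,.01,thr=185)
fit([a,b],.3748,-.3267)
E
python3 st.py .3748 -.3267 .032 -1.76
```

```text
[ 0.5809  0.089  -0.1296] 0.7449
[0.5794 0.0907 3.1055] 0.8582
[ 0.3749 -0.3267  2.9491] 0.1057
[ 0.3736 -0.3265  6.0955] 0.1688
t 9.15 now [0.5948 0.0867 0.2041] jaw -1.548 j6 1.62 w 0.995 F [0.6 0.1 1.2] d [-220.  -413.4 -172.1] turn -0.212
```

Emit:
jog_arm(
  moves=[85, -25, -50, 0, 0, 85, -50, -100, 0, 0, 85, -75, -150, 0, -0.1, 85, -105, -205, 0, -0.2, 85, -135, -255, 0, -0.21, 85, -160, -305, -10, -0.21, 85, -190, -355, -30, -0.21, 85, -212, -400, -60, -0.21, 85, -220, -413, -90, -0.21, 85, -220, -413, -110, -0.21],
)

```text
t: 10.4
eef_pos: [0.3689, -0.3275, 0.0852]
orientation: [-3.126, 0.298, 0.003]
ft_force: [0.5, -0.3, 0.4]
gripper_width: 0.994
gripper_force: 0.0
```

```bash
python3 st.py .3748 -.3267 .032 -1.763
```

```text
t 10.4 now [ 0.3689 -0.3275  0.0852] jaw -1.761 j6 0.95 w 0.994 F [ 0.5 -0.3  0.4] d [  5.9   0.8 -53.2] turn -0.002
```

Emit:
jog_arm(
  moves=[85, 6, 1, -10, 0, 85, 6, 1, -40, 0, 85, 6, 1, -53, 0, 85, 6, 1, -53, 0, 40, 6, 1, -53, 0, 40, 6, 1, -53, 0, 40, 6, 1, -53, 0, 40, 6, 1, -53, 0, 40, 6, 1, -53, 0, 40, 6, 1, -53, 0],
)

```text
t: 11.65
eef_pos: [0.3773, -0.3262, 0.0355]
orientation: [3.126, -0.294, 0.003]
ft_force: [-0.7, 0.8, 5.6]
gripper_width: 0.628
gripper_force: 62.1
```

```bash
python3 - <<'E'
from h import *
a=snap('scene')
im=cv2.resize(a['frame'][150:270,310:450],None,fx=5,fy=5,interpolation=cv2.INTER_CUBIC)
cv2.imwrite('pics/c2.png',im[:,:,::-1])
E
python3 st.py .5925 .0885 .058 -1.548
```

```text
t 11.7 now [ 0.3773 -0.3262  0.0356] jaw -1.758 j6 0.96 w 0.63 F [0.2 1.4 5.2] d [215.2 414.7  22.4] turn 0.21
```

View pics/c2.png

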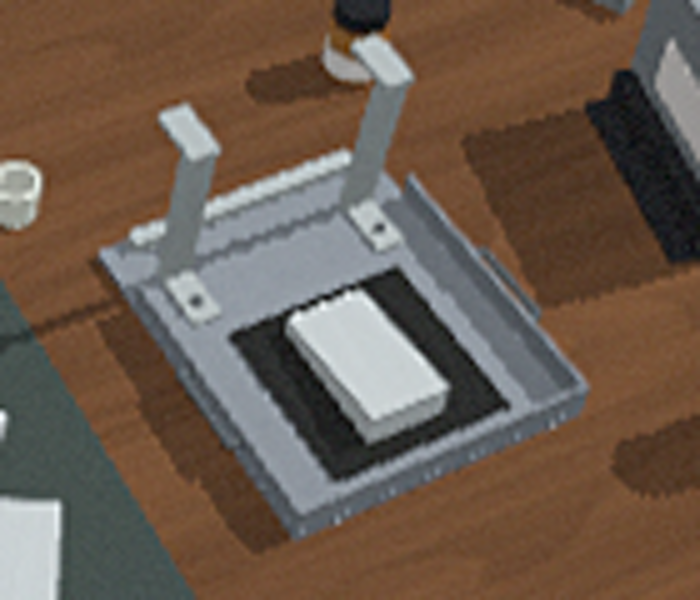

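Emit:
jog_arm(
  moves=[40, 0, 0, 60, 0, 40, 0, 0, 120, 0, 40, 30, 50, 165, 0, 40, 60, 100, 165, 0.05, 40, 85, 155, 165, 0.1, 40, 110, 210, 165, 0.15, 40, 140, 265, 165, 0.2, 40, 165, 320, 160, 0.21, 40, 190, 370, 140, 0.21, 40, 215, 414, 110, 0.21],
)

```text
t: 12.95
eef_pos: [0.5927, 0.0906, 0.1448]
orientation: [-3.141, -0.037, -0.005]
ft_force: [0.4, -0.4, -3.1]
gripper_width: 0.625
gripper_force: 66.5
```

```bash
python3 st.py .5925 .0885 .0665 -1.548
```

```text
t 12.95 now [0.5927 0.0906 0.1448] jaw -1.547 j6 1.63 w 0.625 F [ 0.4 -0.4 -3.1] d [ -0.2  -2.1 -78.3] turn -0.001
```

Emit:
jog_arm(
  moves=[40, 0, -2, -40, 0, 40, 0, -2, -62, 0, 40, 0, -2, -70, 0, 40, 0, -2, -73, 0, 40, 0, -2, -75, 0, 40, 0, -2, -76, 0, 40, 0, -2, -77, 0, 40, 0, -2, -78, 0, 40, 0, -2, -78, 0, 40, 0, -2, -78, 0],
)

```text
t: 14.2
eef_pos: [0.5916, 0.0862, 0.068]
orientation: [3.141, 0.036, 0.002]
ft_force: [-5.0, -1.2, 9.2]
gripper_width: 0.629
gripper_force: 68.3
```

```bash
python3 st.py .5925 .0885 .0665 -1.548
```

```text
t 14.2 now [0.5916 0.0862 0.068 ] jaw -1.548 j6 1.62 w 0.629 F [-5.  -1.2  9.2] d [ 0.9  2.3 -1.5] turn 0.0
```

Emit:
jog_arm(
  moves=[85, 0, 0, 0, 0, 85, 0, 0, 0, 0, 85, 0, 0, 0, 0, 85, 0, 0, 30, 0, 85, 0, 0, 80, 0, 85, 0, -20, 130, 0.1, 85, -15, -80, 130, 0.2, 85, -30, -140, 130, 0.35, 85, -45, -200, 130, 0.5, 85, -60, -250, 130, 0.54],
)

```text
t: 15.45
eef_pos: [0.5312, -0.1658, 0.1961]
orientation: [3.017, 0.875, 0.001]
ft_force: [-0.0, 0.6, 0.4]
gripper_width: 0.993
gripper_force: 0.0
```

```bash
python3 - <<'E'
from fit import *
a=snap('scene');b=snap('top')
im=cv2.resize(a['frame'][150:270,310:450],None,fx=5,fy=5,interpolation=cv2.INTER_CUBIC)
cv2.imwrite('pics/c3.png',im[:,:,::-1])
fit([a,b],.506,-.3245)
pp(a,'W1_c');pp(b,'W1_c')
E
python3 st.py .5054 -.325 .032 -1.008
```

```text
[ 0.5059 -0.3248  0.5598] 0.1035
[ 0.5066 -0.3241  3.706 ] 0.216
W1_c [ 0.506 -0.326  0.012] 0.83
t 15.65 now [ 0.5313 -0.1646  0.1959] jaw -1.011 j6 0.63 w 0.995 F [-0.3  0.8 -0.3] d [ -25.9 -160.4 -163.9] turn 0.003
```

View pics/c3.png

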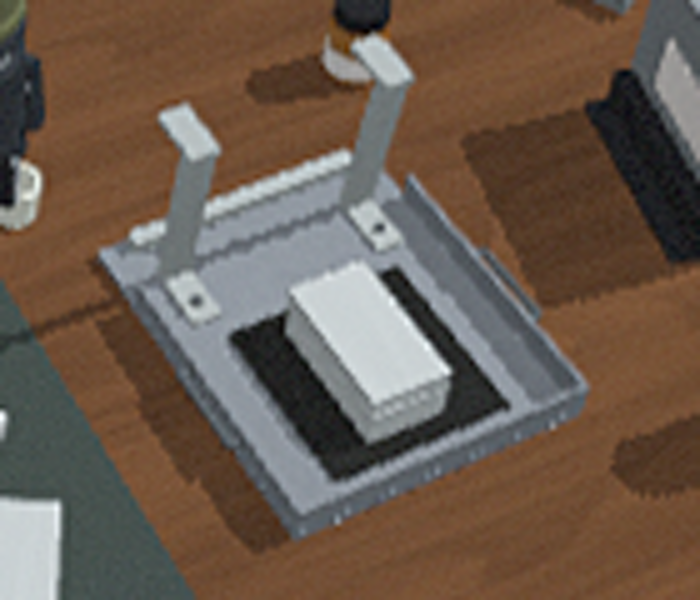

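Emit:
jog_arm(
  moves=[85, -10, -60, -20, 0, 85, -20, -115, -40, 0, 85, -26, -160, -80, 0, 85, -26, -160, -130, 0, 85, -26, -160, -160, 0, 85, -26, -160, -164, 0, 85, -26, -160, -164, 0, 40, -26, -160, -164, 0, 40, -26, -160, -164, 0, 40, -26, -160, -164, 0],
)

```text
t: 16.9
eef_pos: [0.5069, -0.3242, 0.0342]
orientation: [3.015, 0.872, 0.004]
ft_force: [0.2, 0.2, 4.5]
gripper_width: 0.632
gripper_force: 63.4
```

```bash
python3 st.py .5925 .0875 .0865 .023
```

```text
t 16.9 now [ 0.5069 -0.3242  0.0342] jaw -1.008 j6 0.37 w 0.632 F [0.2 0.2 4.5] d [ 85.6 411.7  52.3] turn 1.031
```

Emit:
jog_arm(
  moves=[40, 0, 0, 60, 0, 40, 0, 0, 120, 0.1, 40, 10, 50, 170, 0.2, 40, 20, 105, 170, 0.35, 40, 35, 160, 170, 0.5, 40, 50, 215, 170, 0.65, 40, 60, 270, 170, 0.8, 40, 70, 325, 160, 0.95, 40, 80, 375, 140, 1.03, 40, 85, 411, 110, 1.03],
)

```text
t: 18.15
eef_pos: [0.5916, 0.0899, 0.143]
orientation: [2.193, 2.246, 0.005]
ft_force: [-0.2, -0.1, -3.6]
gripper_width: 0.631
gripper_force: 66.6
```

```bash
python3 st.py .592 .087 .0847 .023
```

```text
t 18.15 now [0.5916 0.0899 0.143 ] jaw 0.024 j6 0.06 w 0.631 F [-0.2 -0.1 -3.6] d [  0.4  -2.9 -58.3] turn -0.001
```

Emit:
jog_arm(
  moves=[40, 0, -1, -30, 0, 40, 0, -1, -48, 0, 40, 0, -1, -55, 0, 40, 0, -1, -58, 0, 40, 0, -1, -59, 0, 40, 0, -1, -59, 0, 85, 0, -1, -58, 0, 85, 0, -1, -58, 0, 85, 0, -1, -58, 0, 85, 0, -1, -58, 0],
)

```text
t: 19.4
eef_pos: [0.5907, 0.0864, 0.0841]
orientation: [2.197, 2.246, 0.0]
ft_force: [-0.2, 0.7, -0.1]
gripper_width: 0.996
gripper_force: 0.0
```

```bash
python3 - <<'E'
from fit import *
a=snap('scene');b=snap('top')
print('A');fit([b],.6388,-.1808);print('D');fit([b],.515,-.187)
for k in ('W2_thick','W5_thick'):pp(b,k,k=4)
E
python3 st.py .515 -.187 .032 -.765
```

```text
A
[ 0.6396 -0.181   5.7832] 0.065
[ 0.6417 -0.1822  8.9356] 0.0501
D
[ 0.5139 -0.1876  0.8393] 0.0547
[ 0.5146 -0.1869  3.9466] 0.0365
W2_thick [ 0.476 -0.677  0.016] 0.89
W2_thick [ 0.481 -0.22   0.016] 0.83
W2_thick [ 0.348 -0.491  0.016] 0.79
W2_thick [ 0.142 -0.308  0.01 ] 0.74
W5_thick [ 0.594 -0.162  0.015] 0.86
t 19.6 now [0.5905 0.0864 0.084 ] jaw 0.022 j6 0.05 w 0.994 F [ 1.3 -0.3  0.3] d [ -75.5 -273.4  -52. ] turn -0.787
```

Emit:
jog_arm(
  moves=[85, 0, 0, 30, 0, 85, 0, 0, 80, 0, 85, -10, -40, 110, -0.1, 85, -25, -95, 110, -0.25, 85, -40, -150, 110, -0.4, 85, -60, -205, 110, -0.55, 85, -75, -255, 90, -0.7, 85, -76, -273, 50, -0.79, 85, -76, -273, 10, -0.79, 85, -76, -273, 0, -0.79],
)

```text
t: 20.85
eef_pos: [0.5125, -0.1862, 0.0817]
orientation: [-2.889, -1.225, 0.006]
ft_force: [-0.0, 0.2, -0.4]
gripper_width: 0.993
gripper_force: 0.0
```

```bash
python3 st.py .5148 -.187 .032 -.765
```

```text
t 20.85 now [ 0.5125 -0.1862  0.0817] jaw -0.769 j6 0.34 w 0.993 F [-0.   0.2 -0.4] d [  2.3  -0.8 -49.7] turn 0.004
```

Emit:
jog_arm(
  moves=[85, 1, -1, -30, 0, 85, 1, -1, -48, 0, 85, 1, -1, -50, 0, 85, 1, -1, -50, 0, 40, 1, -1, -50, 0, 40, 1, -1, -50, 0, 40, 1, -1, -50, 0, 40, 1, -1, -50, 0, 40, 1, -1, -50, 0, 40, 1, -1, 0, 0],
)

```text
t: 22.1
eef_pos: [0.5126, -0.1863, 0.0816]
orientation: [-2.886, -1.225, 0.009]
ft_force: [1.0, -0.1, -3.2]
gripper_width: 0.628
gripper_force: 66.1
```

```bash
python3 - <<'E'
from h import *
a=snap('scene')
im=cv2.resize(a['frame'][150:270,270:450],None,fx=4,fy=4,interpolation=cv2.INTER_CUBIC)
cv2.imwrite('pics/c4.png',im[:,:,::-1])
E
python3 st.py .5913 .087 .1065 .023
```

```text
t 22.15 now [ 0.5172 -0.1883  0.0894] jaw -0.768 j6 0.34 w 0.627 F [ 2.1 -1.5  0.7] d [ 74.1 275.3  17.1] turn 0.791
```

View pics/c4.png

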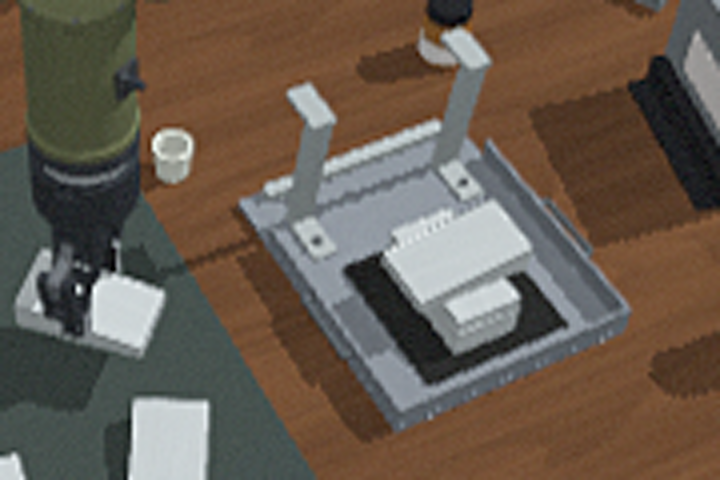

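Emit:
jog_arm(
  moves=[40, 0, 0, 60, 0, 40, 0, 20, 115, 0.1, 40, 15, 70, 115, 0.25, 40, 30, 125, 115, 0.4, 40, 50, 180, 115, 0.6, 40, 65, 235, 110, 0.79, 40, 77, 274, 90, 0.79, 40, 77, 274, 60, 0.79, 40, 77, 274, 45, 0.79, 40, 77, 274, 45, 0.79],
)

```text
t: 23.4
eef_pos: [0.5912, 0.0858, 0.1277]
orientation: [-2.196, -2.244, 0.004]
ft_force: [-0.3, 0.5, -2.5]
gripper_width: 0.627
gripper_force: 66.2
```

```bash
python3 st.py .5913 .0868 .1045 .023
```

```text
t 23.4 now [0.5912 0.0858 0.1277] jaw 0.021 j6 0.05 w 0.627 F [-0.3  0.5 -2.5] d [  0.1   1.  -23.2] turn 0.002
```

Emit:
jog_arm(
  moves=[40, 0, 1, -12, 0, 40, 0, 1, -17, 0, 40, 0, 1, -20, 0, 40, 0, 1, -22, 0, 40, 0, 1, -23, 0, 40, 0, 1, -23, 0, 85, 0, 1, -22, 0, 85, 0, 1, -22, 0, 85, 0, 1, -22, 0, 85, 0, 1, -22, 0],
)

```text
t: 24.65
eef_pos: [0.5926, 0.0873, 0.1069]
orientation: [2.197, 2.246, -0.0]
ft_force: [-1.0, -0.4, -1.1]
gripper_width: 0.996
gripper_force: 0.0
```

```bash
python3 - <<'E'
from fit import *
a=snap('scene');b=snap('top')
print('A');fit([a,b],.6388,-.1808);print('B');fit([a,b],.6360,-.3147)
E
python3 st.py .640 -.1815 .032 1.08
```

```text
A
[ 0.6384 -0.1815  5.7931] 0.1458
[ 0.6411 -0.1829  8.9394] 0.111
B
[ 0.6369 -0.3148  2.9971] 0.0982
[ 0.6348 -0.3144  6.135 ] 0.1508
t 24.75 now [0.5926 0.0873 0.1069] jaw 0.022 j6 0.05 w 0.996 F [ 0.1 -0.6 -0.7] d [  47.4 -268.8  -74.9] turn 1.058
```

Emit:
jog_arm(
  moves=[85, 0, 0, 40, 0, 85, 0, 0, 90, 0.15, 85, 10, -50, 100, 0.3, 85, 15, -105, 100, 0.45, 85, 25, -160, 100, 0.6, 85, 35, -210, 80, 0.75, 85, 45, -255, 40, 0.9, 85, 48, -270, 0, 1.06, 85, 48, -270, -20, 1.06, 85, 48, -270, -20, 1.06],
)

```text
t: 26.0
eef_pos: [0.6388, -0.1825, 0.0846]
orientation: [-0.76, -3.043, -0.001]
ft_force: [0.9, 0.4, 0.3]
gripper_width: 0.994
gripper_force: 0.0
```

```bash
python3 st.py .6408 -.1825 .032 1.085
```

```text
t 26.0 now [ 0.6388 -0.1825  0.0846] jaw 1.081 j6 -1.42 w 0.994 F [0.9 0.4 0.3] d [  2.    0.  -52.6] turn 0.004
```

Emit:
jog_arm(
  moves=[85, 1, 0, -30, 0, 85, 1, 0, -50, 0, 85, 1, 0, -53, 0, 85, 1, 0, -53, 0, 40, 1, 0, -53, 0, 40, 1, 0, -53, 0, 40, 1, 0, -53, 0, 40, 1, 0, -53, 0, 40, 1, 0, -53, 0, 40, 1, 0, -53, 0],
)

```text
t: 27.25
eef_pos: [0.6459, -0.191, 0.0446]
orientation: [0.752, 3.034, -0.019]
ft_force: [-9.0, -15.1, 38.9]
gripper_width: 0.467
gripper_force: 19.3
```

```bash
python3 - <<'E'
from h import *
a=snap('scene')
im=cv2.resize(a['frame'][150:270,310:450],None,fx=5,fy=5,interpolation=cv2.INTER_CUBIC)
cv2.imwrite('pics/c5.png',im[:,:,::-1])
E
python3 st.py .5913 .087 .1250 1.594
```

```text
t 27.3 now [ 0.6459 -0.191   0.0446] jaw 1.085 j6 -1.42 w 0.473 F [-10.2 -14.8  39.3] d [-54.6 278.   80.4] turn 0.509
```

View pics/c5.png

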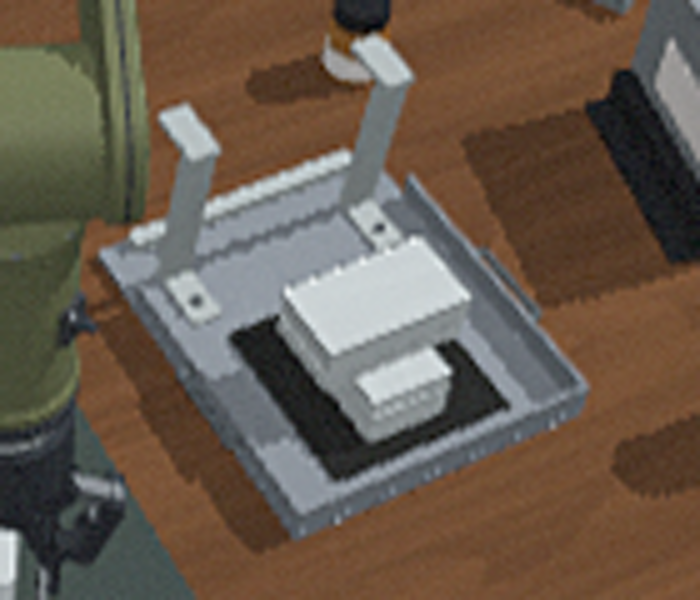

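Four are stacked level and crosswise. The fifth grasp went wrong: the width is too small and the force high, so that ingot was probably knocked aside. Backing off to look again.

Emit:
jog_arm(
  moves=[60, 0, 0, 10, 0, 85, 0, 0, 30, 0, 85, 0, 0, 70, 0, 85, 0, 0, 120, 0, 85, -20, 40, 160, 0, 85, -30, 100, 160, 0, 85, -40, 150, 160, 0, 85, -40, 200, 160, 0, 85, -40, 200, 160, 0, 85, -40, 200, 160, 0],
)

```text
t: 28.55
eef_pos: [0.6017, 0.0176, 0.1946]
orientation: [0.758, 3.048, -0.0]
ft_force: [-0.5, -0.4, -0.1]
gripper_width: 0.996
gripper_force: 0.0
```

```bash
python3 - <<'E'
from fit import *
a=snap('scene');b=snap('top')
im=cv2.resize(a['frame'][185:310,190:400],None,fx=3.8,fy=3.8,interpolation=cv2.INTER_CUBIC)
cv2.imwrite('pics/c6.png',im[:,:,::-1])
m=(b['frame'].min(2)>110).astype(np.uint8);m[:140]=0;m[255:]=0;m[:,:318]=0;m[:,402:]=0
n,l,st,ce=cv2.connectedComponentsWithStats(m)
for i in range(1,n):
  if st[i,4]>100:
    X=ray(b,*ce[i],.015);print('cand',ce[i],np.round(X,3));fit([a,b],X[0],X[1])
for i in range(1,7): pp(b,'W%d_thick'%i,k=3)
E
python3 st.py .5913 .087 .1250 1.594
```

```text
cand [348.004914   161.33906634] [ 0.645 -0.213  0.015]
[ 0.6446 -0.2135  5.7821] 0.1512
[ 0.647  -0.2149  8.9257] 0.1128
cand [375.07021792 163.52542373] [ 0.635 -0.313  0.015]
[ 0.6349 -0.3145 -0.1342] 0.1432
[ 0.6375 -0.315   2.9984] 0.1019
W2_thick [ 0.348 -0.492  0.017] 0.72
W2_thick [ 0.475 -0.674  0.017] 0.71
W2_thick [ 0.14  -0.309  0.012] 0.61
W4_thick [ 0.586 -0.309  0.01 ] 0.72
W4_thick [ 0.731  0.286 -0.   ] 0.45
W5_thick [ 0.604 -0.192  0.016] 0.64
t 28.95 now [0.6016 0.0165 0.1939] jaw 1.081 j6 -1.12 w 0.992 F [-0.7  0.3  0.8] d [-10.3  70.5 -68.9] turn 0.513
```

View pics/c6.png

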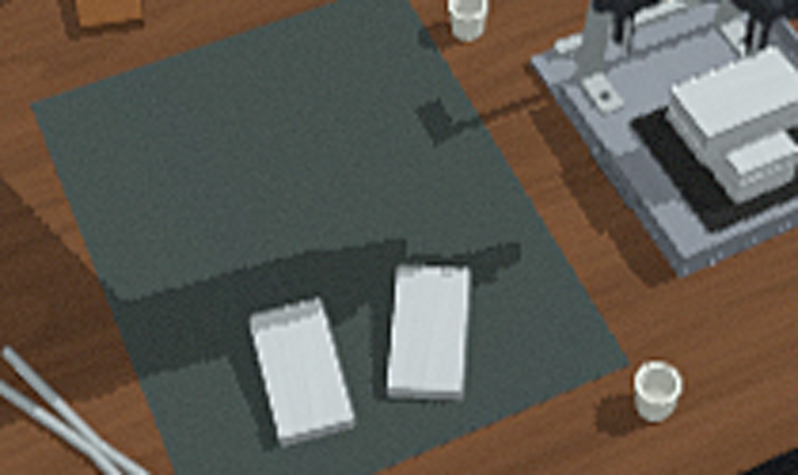

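The ingot moved about 33 mm (crop (430,330)) and still lies flat. Grasping it at its new pose.

Emit:
jog_arm(
  moves=[85, 10, -55, 0, 0, 85, 20, -110, 0, 0, 85, 30, -165, -20, 0, 85, 42, -215, -40, 0, 85, 45, -231, -80, 0, 85, 45, -231, -110, 0, 85, 45, -231, -110, 0, 85, 45, -231, -110, 0, 85, 45, -231, -110, 0, 85, 45, -231, -110, 0],
)

```text
t: 30.2
eef_pos: [0.6475, -0.2136, 0.0857]
orientation: [0.759, 3.046, -0.001]
ft_force: [-0.3, 0.1, 1.0]
gripper_width: 1.0
gripper_force: 0.0
```

```bash
python3 - <<'E'
from fit import *
a=snap('scene')
fit([a],.6465,-.2145)
E
python3 st.py .6465 -.2145 .032 1.075
```

```text
[ 0.6458 -0.2147  2.647 ] 0.0299
[ 0.6432 -0.2132  5.7913] 0.0681
t 30.25 now [ 0.6473 -0.2136  0.0854] jaw 1.083 j6 -1.46 w 0.995 F [ 0.4 -0.2  0.8] d [ -0.8  -0.9 -53.4] turn -0.008
```

Emit:
jog_arm(
  moves=[85, -1, -1, -30, -0.01, 85, -1, -1, -50, -0.01, 85, -1, -1, -53, -0.01, 85, -1, -1, -53, -0.01, 40, -1, -1, -53, -0.01, 40, -1, -1, -53, -0.01, 40, -1, -1, -53, -0.01, 40, -1, -1, -53, -0.01, 40, -1, -1, -53, -0.01, 40, -1, -1, -53, -0.01],
)

```text
t: 31.5
eef_pos: [0.6466, -0.215, 0.0327]
orientation: [0.775, 3.042, -0.0]
ft_force: [0.3, 0.4, 5.2]
gripper_width: 0.635
gripper_force: 65.1
```

```bash
python3 st.py .5915 .087 .1250 1.594
```

```text
t 31.5 now [ 0.6466 -0.215   0.0327] jaw 1.072 j6 -1.46 w 0.635 F [0.3 0.4 5.2] d [-55.1 302.   92.3] turn 0.522
```

Emit:
jog_arm(
  moves=[40, 0, 0, 60, 0, 40, 0, 0, 120, 0.05, 40, -5, 40, 165, 0.15, 40, -15, 95, 170, 0.25, 40, -25, 150, 170, 0.35, 40, -35, 205, 170, 0.45, 40, -45, 260, 160, 0.52, 40, -55, 302, 130, 0.52, 40, -55, 302, 115, 0.52, 40, -55, 302, 115, 0.52],
)

```text
t: 32.75
eef_pos: [0.5892, 0.0871, 0.1443]
orientation: [0.035, -3.138, 0.002]
ft_force: [-0.7, -0.8, -3.2]
gripper_width: 0.632
gripper_force: 65.7
```

```bash
python3 st.py .5915 .087 .1225 1.594
```

```text
t 32.75 now [0.5892 0.0871 0.1443] jaw 1.593 j6 -1.52 w 0.632 F [-0.7 -0.8 -3.2] d [  2.3  -0.1 -21.8] turn 0.001
```

Emit:
jog_arm(
  moves=[40, 1, 0, -12, 0, 40, 1, 0, -17, 0, 40, 1, 0, -20, 0, 40, 1, 0, -21, 0, 40, 1, 0, -22, 0, 40, 1, 0, -22, 0, 85, 1, 0, -21, 0, 85, 1, 0, -21, 0, 85, 1, 0, -21, 0, 85, 1, 0, -21, 0],
)

```text
t: 34.0
eef_pos: [0.5917, 0.0874, 0.1252]
orientation: [-0.033, 3.141, -0.0]
ft_force: [0.3, -0.4, 0.2]
gripper_width: 0.992
gripper_force: 0.0
```

```bash
python3 - <<'E'
from fit import *
a=snap('scene');b=snap('top')
fit([a,b],.6370,-.3148)
E
python3 st.py .6372 -.315 .032 1.427
```

```text
[ 0.6369 -0.3148  2.9989] 0.0976
[ 0.6349 -0.3145  6.1404] 0.1471
t 34.1 now [0.5916 0.0873 0.1251] jaw 1.592 j6 -1.52 w 0.999 F [ 0.8 -0.6  0.5] d [  45.6 -402.3  -93.1] turn -0.165
```

Emit:
jog_arm(
  moves=[85, 0, 0, 40, 0, 85, 0, -10, 85, 0, 85, 5, -65, 90, 0, 85, 10, -125, 90, -0.1, 85, 18, -185, 90, -0.16, 85, 25, -245, 90, -0.16, 85, 35, -305, 60, -0.16, 85, 42, -360, 30, -0.16, 85, 46, -402, -10, -0.16, 85, 46, -402, -40, -0.16],
)

```text
t: 35.35
eef_pos: [0.6372, -0.319, 0.0828]
orientation: [0.224, 3.134, -0.002]
ft_force: [0.3, 0.8, 0.8]
gripper_width: 0.993
gripper_force: 0.0
```

```bash
python3 - <<'E'
from fit import *
a=snap('scene')
im=cv2.resize(a['frame'][150:270,310:450],None,fx=5,fy=5,interpolation=cv2.INTER_CUBIC)
cv2.imwrite('pics/c7.png',im[:,:,::-1])
fit([a],.6370,-.3148)
E
python3 st.py .6372 -.315 .032 1.427
```

```text
[ 0.6362 -0.315   2.9953] 0.0266
[ 0.6324 -0.3145  6.1324] 0.0691
t 35.4 now [ 0.6345 -0.3157  0.0782] jaw 1.429 j6 -1.95 w 0.994 F [-3.2  1.5 -2.2] d [  2.7   0.7 -46.2] turn -0.002
```

View pics/c7.png

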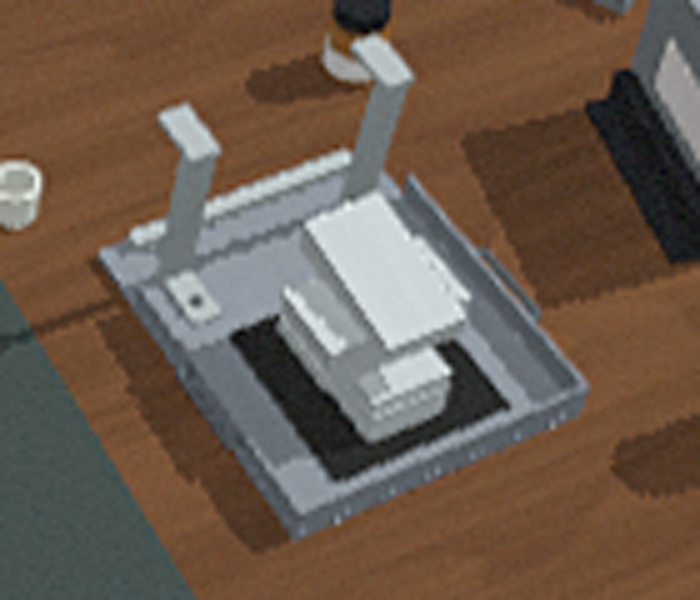

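Five are up and look well placed. Grasping the last ingot.

Emit:
jog_arm(
  moves=[85, 2, 1, -10, 0, 85, 2, 1, -36, 0, 85, 2, 1, -46, 0, 85, 2, 1, -46, 0, 85, 2, 1, -46, 0, 40, 2, 1, -46, 0, 40, 2, 1, -46, 0, 40, 2, 1, -46, 0, 40, 2, 1, -46, 0, 40, 2, 1, -46, 0],
)

```text
t: 36.65
eef_pos: [0.6401, -0.314, 0.0412]
orientation: [0.218, 3.132, -0.001]
ft_force: [-1.7, -0.2, 6.8]
gripper_width: 0.579
gripper_force: 60.6
```

```bash
python3 st.py .5915 .087 .1480 -1.548
```

```text
t 36.65 now [ 0.6401 -0.314   0.0412] jaw 1.432 j6 -1.95 w 0.579 F [-1.7 -0.2  6.8] d [-48.6 401.  106.8] turn -2.98
```

The grasp sits too high. Opening, going lower and regrasping.

Emit:
jog_arm(
  moves=[85, 0, 0, 0, 0, 85, 0, 0, 0, 0, 85, -2, -1, 0, 0, 85, -2, -1, -6, 0, 85, -2, -1, -6, 0, 85, -2, -1, -6, 0, 85, -2, -1, -6, 0, 85, -2, -1, -6, 0, 85, -2, -1, -6, 0, 85, -2, -1, -6, 0],
)

```text
t: 37.9
eef_pos: [0.6376, -0.3146, 0.0331]
orientation: [0.218, 3.134, -0.0]
ft_force: [0.5, -0.2, 0.2]
gripper_width: 0.995
gripper_force: 0.0
```

```bash
python3 - <<'E'
from fit import *
a=snap('scene','c8x');b=snap('top')
im=cv2.resize(a['frame'][220:320,210:340],None,fx=5,fy=5,interpolation=cv2.INTER_CUBIC)
cv2.imwrite('pics/c8.png',im[:,:,::-1])
E
python3 st.py .6370 -.3148 .032 1.427
```

```text
t 38.0 now [ 0.6376 -0.3146  0.033 ] jaw 1.432 j6 -1.95 w 0.997 F [ 0.2 -0.1 -0.7] d [-0.6 -0.2 -1. ] turn -0.005
```

View pics/c8.png

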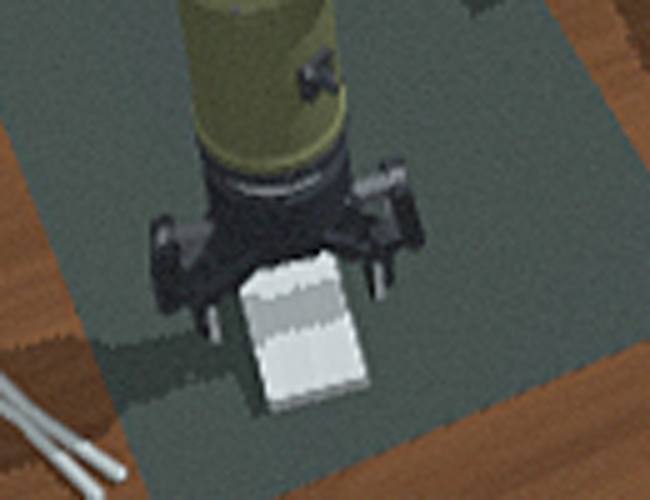

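The fingers straddle the flat ingot properly. Closing.

Emit:
jog_arm(
  moves=[85, 0, 0, -1, 0, 40, 0, 0, -1, 0, 40, 0, 0, -1, 0, 40, 0, 0, -1, 0, 40, 0, 0, -1, 0, 40, 0, 0, -1, 0, 40, 0, 0, -1, 0, 40, 0, 0, 50, -0.1, 40, 0, 0, 110, -0.3, 40, 0, 0, 160, -0.5],
)

```text
t: 39.25
eef_pos: [0.637, -0.3143, 0.1935]
orientation: [-0.958, -2.99, -0.001]
ft_force: [0.8, -0.6, -4.0]
gripper_width: 0.633
gripper_force: 65.4
```

```bash
python3 st.py .5915 .087 .1450 -1.548
```

```text
t 39.25 now [ 0.637  -0.3143  0.1935] jaw 0.951 j6 -1.47 w 0.633 F [ 0.8 -0.6 -4. ] d [-45.5 401.3 -48.5] turn -2.499
```

Emit:
jog_arm(
  moves=[40, -5, 40, 15, -0.18, 40, -10, 80, 15, -0.36, 40, -15, 120, 15, -0.54, 40, -20, 160, 15, -0.72, 40, -25, 200, 15, -0.9, 40, -30, 240, 15, -1.08, 40, -35, 280, 15, -1.26, 40, -40, 320, 15, -1.44, 40, -45, 360, 15, -1.62, 40, -46, 401, 15, -1.8],
)

```text
t: 40.5
eef_pos: [0.5899, 0.0875, 0.2065]
orientation: [-2.938, -1.109, 0.005]
ft_force: [0.8, 0.1, -3.2]
gripper_width: 0.634
gripper_force: 65.4
```

Emit:
jog_arm(
  moves=[40, 0, 0, 0, -0.18, 40, 0, 0, 0, -0.36, 40, 0, 0, 0, -0.54, 40, 0, 0, 0, -0.7, 40, 0, 0, 0, -0.7, 40, 0, 0, -10, -0.7, 40, 0, 0, -30, -0.7, 40, 0, 0, -40, -0.7, 40, 0, 0, -40, -0.7, 40, 0, 0, -40, -0.7],
)

```text
t: 41.75
eef_pos: [0.592, 0.0864, 0.1683]
orientation: [-3.141, -0.044, -0.001]
ft_force: [0.1, 0.6, -4.2]
gripper_width: 0.637
gripper_force: 65.4
```

```bash
python3 st.py .5917 .0872 .1430 -1.548
```

```text
t 41.75 now [0.592  0.0864 0.1683] jaw -1.543 j6 1.62 w 0.637 F [ 0.1  0.6 -4.2] d [ -0.3   0.8 -25.3] turn -0.005
```

Emit:
jog_arm(
  moves=[40, 0, 1, -12, 0, 40, 0, 1, -18, 0, 40, 0, 1, -21, 0, 40, 0, 1, -23, 0, 40, 0, 1, -25, 0, 40, 0, 1, -25, 0, 40, 0, 1, -25, 0, 85, 0, 1, -24, 0, 85, 0, 1, -24, 0, 85, 0, 1, -24, 0],
)

```text
t: 43.0
eef_pos: [0.5921, 0.0873, 0.1441]
orientation: [-3.141, -0.044, -0.001]
ft_force: [0.6, -0.8, -0.0]
gripper_width: 0.995
gripper_force: 0.0
```

Emit:
jog_arm(
  moves=[85, 0, 0, 0, 0, 85, 0, 0, 40, 0, 85, 0, 10, 90, 0, 85, -10, 60, 110, 0, 85, -20, 115, 110, 0, 85, -30, 170, 110, 0, 85, -40, 220, 110, 0, 85, -50, 260, 110, 0, 85, -55, 270, 110, 0, 85, -55, 270, 110, 0],
)

```text
t: 44.25
eef_pos: [0.5361, 0.3575, 0.2537]
orientation: [3.14, 0.046, -0.001]
ft_force: [-0.0, 0.2, -0.7]
gripper_width: 0.995
gripper_force: 0.0
```

```bash
python3 - <<'E'
from fit import *
a=snap('scene','s9');b=snap('top')
im=np.hstack([cv2.resize(a['frame'][140:280,310:490],None,fx=2.2,fy=3.2,interpolation=cv2.INTER_CUBIC),cv2.resize(b['frame'][140:240,150:310],(400,448),interpolation=cv2.INTER_CUBIC)])
cv2.imwrite('pics/c9.png',im[:,:,::-1])
for s in(a,b):
  for l in('board_c','board_top','board_foot','slot','pad','W1_c'):pp(s,l,k=3)
E
python3 st.py .53 .373 .24 0
```

```text
board_c [0.528 0.372 0.07 ] 0.93
board_top [0.527 0.377 0.13 ] 0.66
board_top [ 0.342  0.234 -0.001] 0.61
board_top [0.592 0.04  0.074] 0.47
board_foot [0.53  0.372 0.011] 0.56
slot [0.449 0.084 0.007] 0.69
slot [0.64  0.088 0.113] 0.32
W1_c [0.593 0.088 0.004] 0.55
W1_c [0.591 0.088 0.062] 0.47
board_c [0.533 0.373 0.07 ] 0.82
board_top [0.528 0.372 0.131] 0.93
board_top [0.346 0.228 0.001] 0.28
board_foot [0.526 0.372 0.01 ] 0.94
board_foot [ 0.762 -0.089 -0.002] 0.48
slot [0.453 0.086 0.005] 0.8
slot [ 0.372 -0.054  0.008] 0.62
slot [0.647 0.088 0.117] 0.55
pad [0.589 0.092 0.008] 0.75
W1_c [ 0.732  0.285 -0.001] 0.66
W1_c [0.59  0.084 0.061] 0.4
t 44.95 now [0.5366 0.3573 0.254 ] jaw -1.543 j6 2.06 w 0.995 F [-0.1 -0.2 -0.4] d [ -6.6  15.7 -14. ] turn 1.543
```

View pics/c9.png

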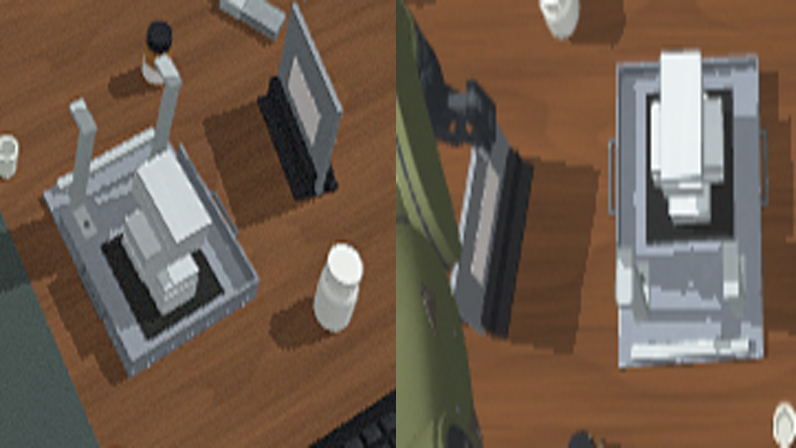

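The stack shows all six, three crossed pairs (left half, (165,190)). Now fitting the board pose from the unobstructed first pictures.

```bash
cat > bfit.py <<'E'
from h import *
from scipy.optimize import minimize
K=4
def run(a,b):
    T=[]
    for s,f in((a,'s9'),(b,'t0')):
        im=cv2.imread('pics/'+f+'.png');u,v=proj(s,(.53,.373,.075));R=40
        M=np.float32([[K,0,K*(R-u)],[0,K,K*(R-v)]])
        c=cv2.warpAffine(im,M,(2*R*K,2*R*K),flags=cv2.INTER_CUBIC)
        f=c.astype(int);m=((f[:,:,2]-f[:,:,0]<32)&(f.max(2)>75)).astype(np.uint8)
        n,l,st,ce=cv2.connectedComponentsWithStats(m);i=1+np.argmax([st[j,4]-30*np.hypot(*(ce[j]-R*K)) for j in range(1,n)])
        m=cv2.morphologyEx((l==i).astype(np.uint8),cv2.MORPH_CLOSE,np.ones((9,9)));T.append((s,M,c,m,R))
    def sil(s,M,p,R):
        c,n=np.cos(p[2]),np.sin(p[2])
        P=[(p[0]+x*c-y*n+p[3]*(z-.008)*c,p[1]+x*n+y*c+p[3]*(z-.008)*n,z) for x in(-.004,.004) for y in(-.08,.08) for z in(.04,.133)]
        q=np.array([proj(s,X) for X in P])@M[:,:2].T+M[:,2]
        m=np.zeros((2*R*K,2*R*K),np.uint8);h=cv2.convexHull(q.astype(np.float32));cv2.fillConvexPoly(m,np.int32(h*16),1,shift=4);return m,h
    f=lambda p:sum((sil(s,M,p,R)[0]!=m).sum()/m.sum() for s,M,c,m,R in T)
    best=None
    for t in(1.2,1.4,1.57,1.75,1.95):
        r=minimize(f,[.53,.373,t,0],method='Nelder-Mead',options=dict(initial_simplex=[[.53,.373,t,0],[.538,.373,t,0],[.53,.381,t,0],[.53,.373,t+.15,0],[.53,.373,t,.06]]))
        if best is None or r.fun<best.fun:best=r
    print(best.x,best.fun)
    o=[]
    for s,M,c,m,R in T:
        cv2.drawContours(c,cv2.findContours(m,0,2)[0],-1,(0,255,0),1);cv2.polylines(c,[np.int32(sil(s,M,best.x,R)[1])],True,(0,0,255),1);o.append(c)
    cv2.imwrite('pics/b1.png',cv2.resize(np.hstack(o),None,fx=1.2,fy=1.2))
run(snap('scene'),snap('top'))
E
python3 bfit.py
```

```text
[0.52904666 0.36983604 1.35569644 0.02098721] 0.12432012752067706
```

View pics/b1.png

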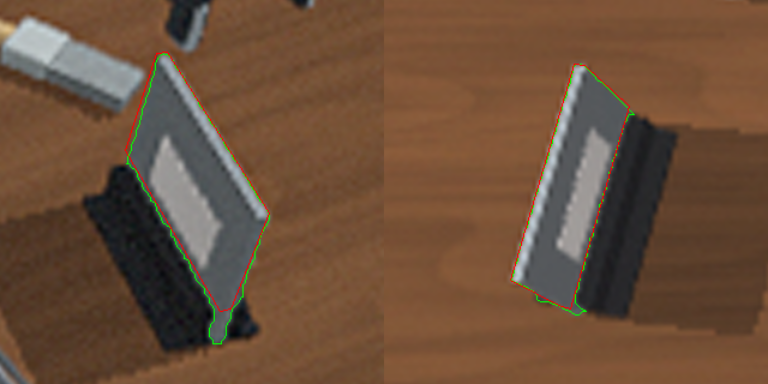

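The fit matches well: board foot at (0.529, 0.370), thickness direction 1.356 rad. Approaching for a deep grip.

Emit:
jog_arm(
  moves=[60, -7, 14, 0, -0.15, 60, -7, 14, -20, -0.243, 60, -7, 14, -60, -0.243, 60, -7, 14, -80, -0.243, 60, -7, 14, -80, -0.243, 60, -7, 14, -110, -0.243, 60, -7, 14, -140, -0.243, 60, -7, 14, -156, -0.243, 60, -7, 14, -156, -0.243, 60, -7, 14, -156, -0.243],
)

```text
t: 46.3
eef_pos: [0.5305, 0.372, 0.0994]
orientation: [-3.122, 0.337, -0.003]
ft_force: [0.3, 0.3, 0.3]
gripper_width: 0.7
gripper_force: 0.0
```

```bash
python3 st.py .5295 .3715 .098 -1.786
```

```text
t 46.3 now [0.5305 0.372  0.0994] jaw -1.786 j6 2.33 w 0.7 F [0.3 0.3 0.3] d [-1.  -0.5 -1.4] turn 0.0
```

Emit:
jog_arm(
  moves=[0, 0, 0, 0, 0, 0, 0, 0, 0, 0, 0, 0, 0, 0, 0, 0, 0, 0, 0, 0, 0, 0, 0, 0, 0, 0, 0, 0, 0, 0, 0, 0, 0, 0, 0, 0, 0, 0, 0, 0, 0, 0, 0, 10, 0, 0, 0, 0, 10, 0],
)

```text
t: 47.55
eef_pos: [0.5296, 0.3712, 0.1083]
orientation: [3.123, -0.337, 0.0]
ft_force: [0.4, -0.2, -1.7]
gripper_width: 0.088
gripper_force: 58.9
```

```bash
python3 st.py .5295 .3715 .098 -1.786
```

```text
t 47.55 now [0.5296 0.3712 0.1083] jaw -1.786 j6 2.33 w 0.088 F [ 0.4 -0.2 -1.7] d [ -0.1   0.3 -10.3] turn -0.0
```

Emit:
jog_arm(
  moves=[0, 0, 0, 50, 0, 0, 0, 0, 100, 0, 0, 0, 0, 160, 0.15, 0, -10, -35, 160, 0.33, 0, -25, -80, 160, 0.51, 0, -40, -125, 160, 0.69, 0, -55, -170, 160, 0.87, 0, -70, -215, 160, 1.05, 0, -85, -255, 160, 1.23, 0, -92, -286, 160, 1.41],
)

```text
t: 48.8
eef_pos: [0.4353, 0.0834, 0.2674]
orientation: [-2.592, -1.774, 0.004]
ft_force: [0.2, 1.2, -2.1]
gripper_width: 0.083
gripper_force: 60.4
```

Emit:
jog_arm(
  moves=[0, 0, 0, 0, 0.18, 0, 0, 0, 0, 0.36, 0, 0, 0, 0, 0.399, 0, 0, 0, 0, 0.399, 0, 0, 0, 0, 0.399, 0, 0, 0, 0, 0.399, 0, 0, 0, 0, 0.399, 0, 0, 0, 0, 0.399, 0, 0, 0, 0, 0.399, 0, 0, 0, 0, 0.399],
)

```text
t: 50.05
eef_pos: [0.4375, 0.0853, 0.268]
orientation: [-2.196, -2.247, 0.0]
ft_force: [1.3, -0.6, -1.8]
gripper_width: 0.083
gripper_force: 60.4
```

```bash
python3 - <<'E'
from h import *
a=snap('scene','s10');b=snap('top','t10')
for s in(a,b):
  for l in('board_c','board_foot','board_top','slot'):pp(s,l,k=2)
E
python3 st.py .4375 .085 .1205 .023
```

```text
board_c [0.44  0.084 0.242] 0.7
board_c [0.587 0.084 0.042] 0.62
board_foot [0.437 0.082 0.179] 0.72
board_foot [0.592 0.094 0.013] 0.54
board_top [0.438 0.086 0.301] 0.94
board_top [0.592 0.085 0.061] 0.3
slot [0.448 0.084 0.011] 0.64
board_c [0.438 0.087 0.24 ] 0.84
board_c [0.592 0.087 0.   ] 0.16
board_foot [0.434 0.082 0.177] 0.69
board_top [0.439 0.082 0.301] 0.86
board_top [0.597 0.088 0.083] 0.54
slot [0.454 0.083 0.009] 0.84
slot [ 0.609 -0.48  -0.002] 0.44
t 50.55 now [0.4375 0.0853 0.268 ] jaw 0.023 j6 0.07 w 0.086 F [-0.3  0.2 -2.2] d [  -0.    -0.3 -147.5] turn 0.0
```

Emit:
jog_arm(
  moves=[0, 0, 0, -40, 0, 0, 0, 0, -80, 0, 0, 0, 0, -110, 0, 0, 0, 0, -135, 0, 0, 0, 0, -147, 0, 0, 0, 0, -147, 0, 0, 0, 0, -147, 0, 0, 1, 0, -147, 0, 0, 2, 0, -147, 0, 0, 3, 0, -147, 0],
)

```text
t: 51.8
eef_pos: [0.4409, 0.0854, 0.1214]
orientation: [2.195, 2.246, 0.001]
ft_force: [-0.7, -0.5, -1.9]
gripper_width: 0.082
gripper_force: 60.3
```

```bash
python3 st.py .4375 .085 .1205 .023
```

```text
t 51.8 now [0.4409 0.0854 0.1214] jaw 0.023 j6 0.07 w 0.082 F [-0.7 -0.5 -1.9] d [-3.4 -0.4 -0.9] turn 0.0
```

Emit:
jog_arm(
  moves=[0, 2, 0, -3, 0, 0, 3, 0, -6, 0, 0, 4, 0, -8, 0, 0, 5, 0, -8, 0, 0, 5.5, 0, -8, 0, 0, 6, 0, -8, 0, 0, 6.5, 0, -8, 0, 0, 7, 0, -8, 0, 0, 7, 0, -8, 0, 0, 7, 0, -8, 0],
)

```text
t: 53.05
eef_pos: [0.4442, 0.0853, 0.1124]
orientation: [-2.193, -2.244, 0.007]
ft_force: [-6.9, 0.7, 0.3]
gripper_width: 0.083
gripper_force: 60.9
```

```bash
python3 - <<'E'
from h import *
a=snap('scene');b=snap('top')
for s in(a,b):
  for l in('board_c','board_foot','board_top'):pp(s,l,k=1)
E
python3 st.py .4375 .085 .1205 .023
```

```text
board_c [0.445 0.082 0.088] 0.87
board_foot [0.444 0.088 0.023] 0.78
board_top [0.442 0.087 0.145] 0.91
board_c [0.445 0.088 0.084] 0.54
board_foot [0.441 0.084 0.023] 0.76
board_top [0.445 0.082 0.147] 0.55
t 53.45 now [0.4442 0.0853 0.1124] jaw 0.023 j6 0.07 w 0.086 F [-8.   0.1 -0.4] d [-6.7 -0.3  8.1] turn -0.0
```

Emit:
jog_arm(
  moves=[0, 1, 0, 1, 0, 0, 2, 0, 1, 0, 0, 3, 0, 1, 0, 0, 4, 0, 1, 0, 0, 5, 0, 1, 0, 0, 6, 0, 1, 0, 0, 7, 0, 1, 0, 0, 8, 0, 1, 0, 0, 8, 0, 1, 0, 0, 8, 0, 1, 0],
)

```text
t: 54.7
eef_pos: [0.444, 0.085, 0.1122]
orientation: [-2.185, -2.236, 0.025]
ft_force: [-21.7, 0.1, 9.0]
gripper_width: 0.09
gripper_force: 61.8
```

```bash
python3 - <<'E'
from h import *
a=snap('scene');b=snap('top')
for s in(a,b):
  for l in('board_c','board_foot','board_top'):pp(s,l,k=1)
E
python3 st.py .4375 .085 .1205 .023
```

```text
board_foot [0.446 0.085 0.024] 0.7
board_top [0.442 0.089 0.143] 0.97
board_c [0.446 0.082 0.082] 0.64
board_foot [0.441 0.083 0.02 ] 0.67
board_top [0.443 0.085 0.148] 0.82
t 55.1 now [0.444  0.085  0.1123] jaw 0.023 j6 0.07 w 0.086 F [-22.6   0.3   8.2] d [-6.5 -0.   8.2] turn -0.0
```

```bash
python3 - <<'E'
from st import *
o,_=jaw();R=Ro.from_rotvec(o['orientation']).as_matrix();print(R[:,2],o['ft_force'],o['wrist_torque'])
a=snap('scene')
im=cv2.resize(a['frame'][130:250,310:430],None,fx=5,fy=5,interpolation=cv2.INTER_CUBIC)
cv2.imwrite('pics/d1.png',im[:,:,::-1])
E
```

```text
[-2.14348319e-02 -9.83651253e-04 -9.99769764e-01] [-22.59955195   0.34187472   8.15142753] [0.20763671 2.54575974 0.2642663 ]
```

View pics/d1.png

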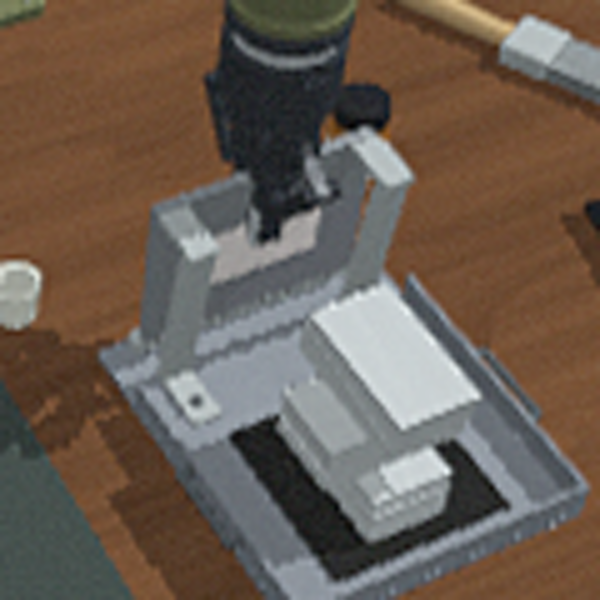

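Emit:
jog_arm(
  moves=[0, -6, 0, 0, 0, 0, -10, 0, 4, 0, 0, -10, 0, 8, 0, 0, -8, 0, 8, 0, 0, -6, 0, 8, 0, 0, -4, 0, 8, 0, 0, -3, 0, 8, 0, 0, -2, 0, 8, 0, 0, -2, 0, 8, 0, 0, -2, 0, 8, 0],
)

```text
t: 56.4
eef_pos: [0.4441, 0.0851, 0.1209]
orientation: [-2.187, -2.238, 0.021]
ft_force: [-20.9, 0.2, 8.5]
gripper_width: 0.081
gripper_force: 62.0
```

```bash
cat > w.py <<'E'
from st import *
o,_=jaw();R=Ro.from_rotvec(o['orientation']).as_matrix();print('t',round(o['t'],2),'eef',np.round(o['eef_pos'],4),'zax',np.round(R[:,2],3),'F',np.round(o['ft_force'],1),'T',np.round(o['wrist_torque'],2),'w',round(o['gripper_width'],3))
E
python3 w.py
```

```text
t 56.4 eef [0.4441 0.0851 0.1209] zax [-0.018 -0.001 -1.   ] F [-20.9   0.2   8.5] T [0.13 2.62 0.24] w 0.081
```

The hook contact is confirmed: the tool stops at the same x at both heights. The jaws hold the board too rigidly to tilt, so I'll rest the foot on the lip, loosen the jaws, and pivot the board about the hooks.

Emit:
jog_arm(
  moves=[0, -6, 0, 0, 0, 0, -10, 0, -2, 0, 0, -10, 0, -5, 0, 0, -10, 0, -8, 0, 0, -10, 0, -10, 0, 0, -9, 0, -11, 0, 0, -9, 0, -12, 0, 0, -9, 0, -13, 0, 0, -9, 0, -14, 0, 0, -9, 0, -14, 0],
)

```text
t: 57.65
eef_pos: [0.4443, 0.0853, 0.1105]
orientation: [2.195, 2.247, 0.001]
ft_force: [-10.0, -0.3, 26.4]
gripper_width: 0.082
gripper_force: 64.7
```

```bash
python3 w.py
```

```text
t 57.65 eef [0.4443 0.0853 0.1105] zax [ 0.001 -0.    -1.   ] F [-10.   -0.3  26.4] T [-0.14  1.65  0.21] w 0.082
```

Emit:
jog_arm(
  moves=[0, 0, 0, 1.5, 0, 0, 0, 0, 1.5, 0, 18, 0, 0, 1.5, 0, 18, 0, 0, 1.5, 0, 18, 0, 0, 1.5, 0, 18, 2, 0, 1.5, 0, 18, 4, 0, 1.5, 0, 18, 5, 0, 1.5, 0, 18, 6, 0, 1.5, 0, 18, 6, 0, 1.5, 0],
)

```text
t: 58.9
eef_pos: [0.4494, 0.0853, 0.1093]
orientation: [-2.195, -2.246, 0.003]
ft_force: [-3.2, 0.5, 1.9]
gripper_width: 0.213
gripper_force: 1.8
```

```bash
python3 w.py; python3 - <<'E'
from h import *
a=snap('scene');b=snap('top')
for s in(a,b):
  for l in('board_c','board_foot','board_top'):pp(s,l,k=1)
E
```

```text
t 58.9 eef [0.4494 0.0853 0.1093] zax [-0.002 -0.    -1.   ] F [-3.2  0.5  1.9] T [0.02 0.54 0.06] w 0.213
board_c [0.443 0.084 0.08 ] 0.87
board_foot [0.445 0.084 0.02 ] 0.55
board_top [0.444 0.089 0.144] 0.61
board_c [ 0.611 -0.481 -0.002] 0.6
board_foot [ 0.373 -0.054  0.005] 0.73
board_top [0.446 0.082 0.145] 0.6
```

Emit:
jog_arm(
  moves=[18, 1, 0, 0, 0, 18, 2, 0, 0, 0, 18, 3, 0, 0, 0, 18, 4, 0, 0, 0, 18, 5, 0, 0, 0, 18, 6, 0, 0, 0, 18, 6, 0, 0, 0, 18, 6, 0, 0, 0, 18, 6, 0, 0, 0, 18, 6, 0, 0, 0],
)

```text
t: 60.55
eef_pos: [0.4494, 0.0852, 0.1086]
orientation: [-2.189, -2.24, 0.015]
ft_force: [-15.4, 1.6, 10.5]
gripper_width: 0.213
gripper_force: 7.6
```

```bash
python3 w.py; python3 - <<'E'
from h import *
a=snap('scene');b=snap('top')
for s in(a,b):
  for l in('board_c','board_foot','board_top'):pp(s,l,k=1)
E
```

```text
t 60.55 eef [0.4494 0.0852 0.1086] zax [-0.013 -0.    -1.   ] F [-15.4   1.6  10.5] T [ 0.2   2.28 -0.02] w 0.213
board_c [0.445 0.084 0.082] 0.95
board_foot [0.445 0.085 0.018] 0.88
board_top [0.443 0.089 0.14 ] 0.97
board_c [0.447 0.084 0.083] 0.58
board_foot [0.446 0.082 0.019] 0.81
board_top [0.445 0.084 0.144] 0.73
```

Emit:
jog_arm(
  moves=[18, 0, 0, 1, 0, 18, 0, 0, 2, 0, 18, 0, 0, 3, 0, 18, 0, 0, 4, 0, 18, 0, 0, 5, 0, 18, 0, 0, 6, 0, 18, 0, 0, 6, 0, 18, 0, 0, 6, 0, 18, 0, 0, 6, 0, 18, 0, 0, 6, 0],
)

```text
t: 62.2
eef_pos: [0.4502, 0.0849, 0.1134]
orientation: [-2.19, -2.241, 0.015]
ft_force: [-10.6, -1.5, -3.7]
gripper_width: 0.212
gripper_force: 1.9
```

```bash
python3 w.py; python3 - <<'E'
from h import *
a=snap('scene');b=snap('top')
for s in(a,b):
  for l in('board_c','board_foot','board_top'):pp(s,l,k=1)
E
```

```text
t 62.2 eef [0.4502 0.0849 0.1134] zax [-0.013 -0.001 -1.   ] F [-10.6  -1.5  -3.7] T [-0.04  1.34  0.02] w 0.212
board_c [0.446 0.084 0.082] 0.71
board_foot [0.45  0.084 0.019] 0.66
board_top [0.442 0.088 0.142] 0.9
board_c [0.452 0.084 0.083] 0.62
board_foot [0.592 0.09  0.013] 0.63
board_top [0.445 0.082 0.142] 0.6
```

Emit:
jog_arm(
  moves=[18, 1, 0, 0, 0, 18, 2, 0, 1, 0, 18, 3, 0, 1, 0, 18, 4, 0, 0, 0, 18, 5, 0, 0, 0, 18, 5, 0, -1, 0, 18, 5, 0, -1, 0, 18, 5, 0, -2, 0, 18, 5, 0, -2, 0, 18, 5, 0, -2, 0],
)

```text
t: 63.85
eef_pos: [0.4503, 0.0847, 0.111]
orientation: [-2.185, -2.237, 0.025]
ft_force: [-20.4, -0.8, 3.7]
gripper_width: 0.208
gripper_force: 0.0
```

```bash
python3 w.py; python3 - <<'E'
from h import *
a=snap('scene');b=snap('top')
for s in(a,b):
  for l in('board_c','board_foot','board_top'):pp(s,l,k=1)
E
```

```text
t 63.85 eef [0.4503 0.0847 0.111 ] zax [-0.022 -0.002 -1.   ] F [-20.4  -0.8   3.7] T [-0.01  2.5   0.  ] w 0.208
board_c [0.45  0.082 0.083] 0.64
board_foot [0.46  0.091 0.018] 0.9
board_top [0.443 0.088 0.14 ] 0.89
board_c [0.452 0.083 0.08 ] 0.44
board_foot [0.455 0.083 0.016] 0.46
board_top [ 0.608 -0.48  -0.002] 0.6
```

Emit:
jog_arm(
  moves=[18, -4, 0, 0, 0, 18, -7, 0, -1, 0, 18, -9, 0, -3, 0, 18, -10, 0, -5, 0, 18, -11, 0, -7, 0, 18, -12, 0, -8, 0, 18, -12, 0, -8, 0, 18, -12, 0, -8, 0, 18, -12, 0, -8, 0, 18, -12, 0, -8, 0],
)

```text
t: 65.5
eef_pos: [0.4497, 0.0853, 0.1056]
orientation: [2.196, 2.247, 0.0]
ft_force: [1.0, 0.8, -0.7]
gripper_width: 0.207
gripper_force: 0.2
```

```bash
python3 w.py; python3 - <<'E'
from h import *
a=snap('scene','s12');b=snap('top','t12')
for s in(a,b):
  for l in('board_c','board_foot','board_top'):pp(s,l,k=1)
im=cv2.resize(a['frame'][130:230,320:420],None,fx=6,fy=6,interpolation=cv2.INTER_CUBIC)
cv2.imwrite('pics/d2.png',im[:,:,::-1])
E
```

```text
t 65.5 eef [0.4497 0.0853 0.1056] zax [ 0.  0. -1.] F [ 1.   0.8 -0.7] T [ 0.   -0.04  0.02] w 0.207
board_c [0.453 0.084 0.072] 0.91
board_foot [0.457 0.084 0.008] 0.6
board_top [0.45  0.087 0.133] 0.79
board_c [0.456 0.086 0.07 ] 0.67
board_foot [0.457 0.085 0.074] 0.51
board_top [0.454 0.085 0.133] 0.58
```

The board has dropped into the slot (foot z 8 mm). Now tilting it out with the loose jaws.

Emit:
jog_arm(
  moves=[18, -4, 0, 0, 0, 18, -7, 0, 0, 0, 18, -10, 0, 0, 0, 18, -13, 0, 0, 0, 18, -15, 0, 0, 0, 18, -17, 0, 0, 0, 18, -19, 0, 0, 0, 18, -19, 0, 0, 0, 18, -19, 0, 0, 0, 18, -19, 0, 0, 0],
)

```text
t: 67.15
eef_pos: [0.4306, 0.0854, 0.1055]
orientation: [2.196, 2.247, 0.0]
ft_force: [-0.4, 0.0, 0.3]
gripper_width: 0.209
gripper_force: 0.6
```

```bash
python3 w.py; python3 - <<'E'
from h import *
a=snap('scene','s13');b=snap('top','t13')
for s in(a,b):
  for l in('board_c','board_foot','board_top'):pp(s,l,k=2)
im=cv2.resize(a['frame'][130:250,310:430],None,fx=5,fy=5,interpolation=cv2.INTER_CUBIC)
cv2.imwrite('pics/d3.png',im[:,:,::-1])
E
```

```text
t 67.15 eef [0.4306 0.0854 0.1055] zax [ 0.  0. -1.] F [-0.4  0.   0.3] T [-0.03 -0.09  0.02] w 0.209
board_c [0.436 0.085 0.069] 0.8
board_foot [0.452 0.084 0.009] 0.72
board_top [0.422 0.089 0.129] 0.98
board_top [0.452 0.081 0.008] 0.34
board_c [0.442 0.087 0.071] 0.39
board_foot [0.451 0.083 0.006] 0.64
board_top [0.437 0.085 0.067] 0.3
```

View pics/d3.png

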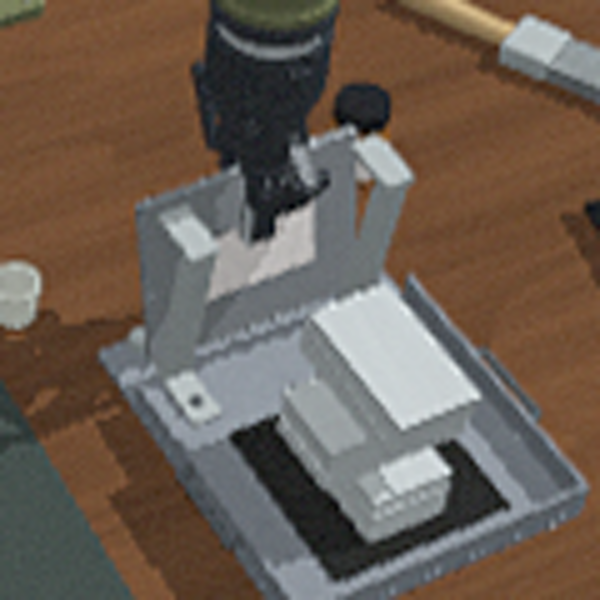

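The board is in the slot and tilted out about 0.24 rad (top edge (140–350, 130–205), foot behind the lip). Now straightening it back onto the posts.

Emit:
jog_arm(
  moves=[18, 0, 0, 0, 0, 18, 4, 0, 0, 0, 18, 8, 0, 0, 0, 18, 12, 0, 0, 0, 18, 16, 0, 0, 0, 18, 20, 0, 0, 0, 18, 24, 0, 0, 0, 18, 27, 0, 0, 0, 18, 30, 0, 0, 0, 18, 32, 0, 0, 0],
)

```text
t: 68.8
eef_pos: [0.4628, 0.0854, 0.1055]
orientation: [2.196, 2.247, 0.0]
ft_force: [0.5, -0.1, 0.1]
gripper_width: 0.211
gripper_force: 0.0
```

Emit:
jog_arm(
  moves=[18, 1, 0, 0, 0, 18, 2, 0, 0, 0, 18, 3, 0, 0, 0, 18, 4, 0, 0, 0, 18, 5, 0, 0, 0, 18, 6, 0, 0, 0, 18, 7, 0, 0, 0, 18, 8, 0, 0, 0, 18, 8, 0, 0, 0, 18, 8, 0, 0, 0],
)

```text
t: 70.05
eef_pos: [0.4694, 0.0854, 0.1054]
orientation: [-2.195, -2.246, 0.002]
ft_force: [-4.3, -0.2, 3.1]
gripper_width: 0.215
gripper_force: 2.2
```

```bash
python3 w.py; python3 - <<'E'
from h import *
a=snap('scene','s14');b=snap('top','t14')
for s in(a,b):
  for l in('board_c','board_foot','board_top'):pp(s,l,k=1)
E
```

```text
t 70.05 eef [0.4694 0.0854 0.1054] zax [-0.002 -0.    -1.   ] F [-4.3 -0.2  3.1] T [ 0.13  0.77 -0.03] w 0.215
board_c [0.459 0.084 0.072] 0.88
board_foot [ 0.37  -0.053 -0.   ] 0.68
board_top [0.472 0.09  0.129] 0.86
board_c [0.461 0.088 0.073] 0.76
board_foot [0.452 0.086 0.005] 0.57
board_top [0.474 0.084 0.129] 0.59
```

Emit:
jog_arm(
  moves=[18, -3, 0, 0, 0, 40, -4, 0, 0, 0, 40, -4, 0, 0, 0, 40, -4, 0, 0, 0, 40, -4, 0, 10, 0, 40, -4, 0, 40, 0, 40, -4, 0, 80, 0, 40, -4, 0, 130, 0, 40, -4, 0, 160, 0, 40, -4, 0, 160, 0],
)

```text
t: 71.7
eef_pos: [0.4685, 0.0855, 0.269]
orientation: [2.192, 2.243, 0.009]
ft_force: [0.4, 0.8, -0.6]
gripper_width: 0.465
gripper_force: 0.0
```

Emit:
jog_arm(
  moves=[40, 0, 50, 0, 0, 40, 0, 110, 0, 0, 40, 0, 170, 0, 0, 40, 0, 230, 0, 0, 40, 0, 260, 0, 0, 40, 0, 260, 0, 0, 40, 0, 260, 0, 0, 40, 0, 260, 0, 0, 40, 0, 260, 0, 0, 40, 0, 260, 0, 0],
)

```text
t: 72.95
eef_pos: [0.4668, 0.3446, 0.2658]
orientation: [2.197, 2.246, 0.0]
ft_force: [0.0, 0.5, 0.1]
gripper_width: 0.469
gripper_force: 0.0
```

```bash
python3 w.py; python3 - <<'E'
from h import *
a=snap('scene');b=snap('top')
for s in(a,b):
  for l in('board_c','board_foot','board_top','slot','pad'):pp(s,l,k=1)
A=cv2.resize(a['frame'][140:270,310:440],(560,560),interpolation=cv2.INTER_CUBIC)
cv2.imwrite('pics/e1.png',A[:,:,::-1])
E
```

```text
t 72.95 eef [0.4668 0.3446 0.2658] zax [ 0.  0. -1.] F [0.  0.5 0.1] T [0.02 0.01 0.02] w 0.469
board_c [0.463 0.083 0.073] 0.59
board_foot [0.591 0.095 0.013] 0.7
board_top [0.474 0.09  0.129] 0.67
slot [0.452 0.083 0.008] 0.9
pad [0.592 0.094 0.014] 0.8
board_c [0.464 0.085 0.068] 0.6
board_foot [0.452 0.084 0.012] 0.79
board_top [0.475 0.083 0.129] 0.9
slot [0.453 0.085 0.005] 0.94
pad [0.594 0.09  0.008] 0.87
```

View pics/e1.png

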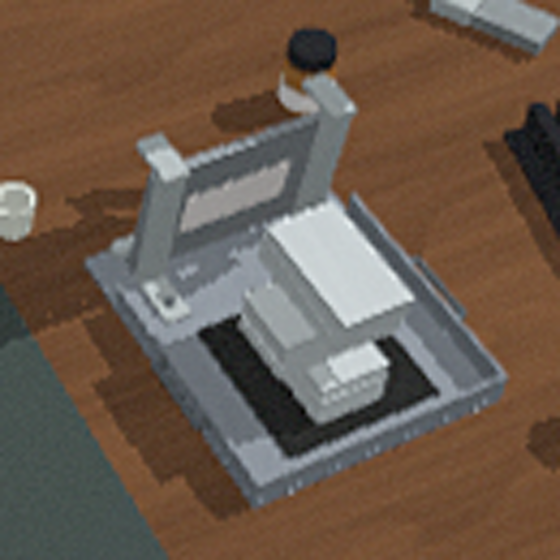

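The board leans back on both posts under the hooks, centred, with its top about 118 mm in front of the pad. The stack stands and the arm is clear. Handing in.

```bash
python3 -c "
from rig import env
print(env.job_done())"
```

```text
the job is handed in; nothing more can be done
None
```

I handed the job in at about 73 s: all six ingots are stacked on the pad in three crossed level pairs, and the board leans back on both posts under the hooks; the hand-in call returned no verdict.

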